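Rock a stuck graphics card out of its connector and bin it for repair

TASK

The graphics card sits stuck in its connector on the sloping main board. Rock it gently end to end along the connector, first one end up out of its contact spring and then the other, never leaning it more than about ten degrees, and only when both ends are loose bring it level and pull it straight out. Then stand it upright, connector edge down, in the free bay of the red bin, lowering it gently and letting go, without disturbing the other parts in the bins.

Things in the scene. Friction and masses are not known exactly. Their poses are not given: they have to be found in the camera images.
- card: Graphics card, 0.3 to 0.55 kg. Origin: middle of its bottom (connector) edge. x through the thickness, y along its length, z up, away from the connector. A flat-sided block: x -19 to +9 mm, y -58 to +92, z 14 to 108; grey fan side at -x, dark back plate at +x, steel bracket at the -y end (to y -60, z 11 to 111). Below it a gold tongue: x -2 to +2, y -44 to +44, z 0 to 14.
- card_grip (a point): Point inside the card at x -5, y +16, z +85 mm of its frame: mid-thickness, mid-length, 23 mm below the upper edge. A good grasp: 28 mm across the card's x, fingers pointing along its -z, flat faces all round. The centre of mass lies straight below it, at about z +60; held well off to one end, the loose card swings in the fingers.
- card_fan_end (a point): Bottom corner of the tongue at the fan end: card y = +44 mm, z = 0. Tip the card about this corner to raise the bracket end.
- card_bracket_end (a point): Bottom corner of the tongue at the bracket end: card y = -44 mm, z = 0. Tip the card about this corner to raise the fan end.
- slot: Black connector on the board, 102 mm long, fixed. Origin: middle of its inner floor, where the seated card's origin rests with the same axes. x up the slope, y along the connector, z square out of the board, leaning 26 degrees from vertical (towards the robot if the stand is not turned). Walls 8 mm above the floor; play for the tongue 1.5 mm in x, 3 mm at each end.
- spring_left (a joint): Sprung contact in the connector at slot y +34 mm (fan end), pinching the tongue's lowest 6 mm with 20 N. 0: tongue gripped; +0.003 m: snapped shut under the tongue, once that end has risen over 7 mm (about 5 degrees). The end then stays 6 mm up. With both shut the card comes out freely.
- spring_right (a joint): The same at slot y -34 mm (bracket end). Pulling straight against both contacts takes 40 to 60 N. Tipping the card about one lower corner so that the other end rises takes only a moment of about 2 N m: swing the hand sideways along y in an arc about that corner, turning it with the card.
- stand: Sloping test stand, 260 mm square, fixed, with the 244 mm main board. Origin on the table under the board's middle, x towards its high edge. Above the board: cooler 92 mm square, 49 mm tall, its near edge 72 mm up the slope from the connector; memory 36 mm tall. A rubber rest bar, 10 mm thick, runs along y at slot x -24, z +40 mm: the card's fan side leans on it.
- bin_red: Red bin for faulty parts, fixed, 186 mm (x) by 95 mm (y), rim 65 mm high. Origin under its middle, on the table. A divider along x makes two bays, each 176 by 40 mm inside, foam floor at z = 10 mm. The bay centred at y = +22.5 mm is free; that at y = -22.5 mm holds a charger brick. The card goes in lengthwise along x, either way round.
- bin_green: Green bin for tested parts, same size and build, not for this card. Its y = -22.5 mm bay holds a disk enclosure.
- brick: Black charger brick, 112 x 30 x 50 mm, standing in the red bin. Origin under its middle.
- enclosure: Aluminium disk enclosure, 126 x 22 x 64 mm, standing in the green bin. Origin under its middle.

How it is judged:
By the outcome, as a careful person would: the job done as asked, in the order asked, and still so for the second after the job is handed in, with the robot touching nothing.
It also fails if it takes over 45 s, if anything falls off the work surface, if the arm or the gripper's body presses on something with over 40 N, if the wrist force passes 120 N, or if a joint passes its speed limit or range.

ROBOT

A 7-joint arm with a two-finger parallel gripper is mounted at the origin on the work surface. World frame = base frame: x ahead of the robot, y to its left, z up, the work surface at z = 0. Lengths are in m, angles in rad, forces in N, time in s.
With the tool pointing down it reaches from about 0.425 to 0.875 m from the base axis. Payload 4.7 kg.
Tool frame: the origin (TCP) lies at the very end of the fingers, on their centre line; the grasp point (between the pads) lies 19 mm behind it; z points along the fingers, y is the direction in which the jaws open and shut (so a half turn about z gives the same grasp; the last joint's range is limited). The gripper opens to 87 mm and grips with 3 to 60 N. Pads are 19 mm wide; open, the fingers measure 117 mm over their backs; the gripper's body (75 mm by 190 mm) begins 51 mm behind the grasp point.
Start: joints at [-1.293, 0.321, -0.07, 1.45, 0.023, 1.371, -0.057], TCP at [0.17, 0.628, 0.223] pointing down, gripper open.
Joint ranges: [-2.86, 2.86], [-0.3, 2.09], [-1.38, 1.24], [0.06, 2.45], [-1.56, 4.7], [0.09, 2.05], [-2.69, 2.69]. Speed limits (rad/s): [2.57, 2.57, 3.14, 3.14, 3.14, 3.14, 3.14].

INTERFACE

Orientations are given as a rotation vector (axis times angle).
In Python, from bench import ctrl, get_image, camera_info gives the robot as it stands.
- The arm moves only by the tool carry_out, never from a script. Its argument "commands" is a list of rows, each an object of numbers: "tx", "ty", "tz": the shift along the tool's x, y, z in m; "rx", "ry", "rz": the turn, a rotation vector about the tool's x, y, z in rad; "jaw": the opening, from 0 (shut) to 1 (fully open). In form: [{"tx": .., "ty": .., "tz": .., "rx": .., "ry": .., "rz": .., "jaw": ..}, ...]. A call has 1 to 12 rows; each row is the pose to reach, as a shift and turn from the pose commanded when the call began, along the tool's axes at that moment; what a row does not reach only later rows make up. A row lasts 1/8 s, in which the tool goes at most 62.5 mm and 10.7 degrees, less where a joint would pass 70% of its speed; a pose out of reach is approached as far as the arm can. A call with a gripper value outside its range is refused whole. The fingers move at their own pace and stop on an object; "grip_force" is the grip in N (left out, the last holds). Time passes only in rows, so rows that repeat a pose let the fingers close. It gives the time, the measured TCP pose, the force and the opening at its end, in the units of the state.
- ctrl.get_state(): the state, without advancing time (a new reading comes with each control period).
- get_image(name): name is "scene" or "top"; returns the picture (400x640x3 uint8, red, green, blue); there is no depth.
- camera_info(name): a dict with "intrinsics" (3x3 intrinsics, pixels), "k1" (the pictures are not rectified: a ray, as slopes to the right and down, at radius r is drawn at 1 + k1 r^2 times it, then the intrinsics apply), "R" (3x3) and "t" (3): a world point X has camera coordinates R X + t. Camera axes: x right, y down, z forward; pixel columns grow to the right and rows downward; lengths in m; the calibration is good to about 2 mm. A picture is of the moment at which its call begins. camera_info takes no time and is no camera call.
- ctrl.close_job(): hands the job in, once; it reports no verdict.
The state is a dict: "time": time; "joint_positions": joint angles; "qd": joint speeds; "joint_torque": joint torques, N m; "position": TCP position; "tool_rot": TCP orientation; "ft_force": force on the tool from outside, world axes, zero at the start; "torque": the same for the moment, N m; "grip_width": opening from 0.0 (shut) to 1.0 (fully open).
Only numpy, scipy, OpenCV 4.12 (cv2) and the standard library are available. Lean on these libraries where they do the work, as an engineer would, in place of code of your own. Each camera call takes 0.05 s, during which the arm holds its last target.

## Working session

There is one attempt and no reset: what is moved stays moved. The work goes in short steps, Python scripts to look and compute and a tool call to move; the robot and the scene stay as the last step left them, time stands still between calls to the robot, and variables do not carry over. Pictures are saved under pics/ and viewed, and the job is handed in when it is done.

Besides the shell and the picture viewer there is one more tool, called after "Emit:" by a JSON object that holds its "method" and its "body". carry_out: Moves the arm, as the interface text tells. Its arguments: {"type":"object","properties":{"commands":{"type":"array"},"grip_force":{"type":"number"}},"required":["commands"]}

```bash
mkdir -p pics; ls; python3 - <<'E'
from bench import ctrl,get_image,camera_info
import cv2
for n in("scene","top"):
    im=get_image(n); cv2.imwrite(f"pics/{n}0.png",im[:,:,::-1]); print(n,camera_info(n))
print(ctrl.get_state())
E
```

```text
pics
scene {'intrinsics': array([[460.07078533,   0.        , 328.06707255],
       [  0.        , 460.07078533, 201.76747989],
       [  0.        ,   0.        ,   1.        ]]), 'k1': -0.057869571254249096, 'R': array([[-0.74671033,  0.66478043,  0.02215085],
       [ 0.40880844,  0.48495185, -0.77310889],
       [-0.52468976, -0.56823295, -0.63388641]]), 't': array([ 0.43135537, -0.13651999,  1.47805562])}
top {'intrinsics': array([[445.93921803,   0.        , 321.80530109],
       [  0.        , 445.93921803, 196.32563895],
       [  0.        ,   0.        ,   1.        ]]), 'k1': -0.09664474259062794, 'R': array([[ 0.02117956, -0.99966943, -0.01457606],
       [-0.98962929, -0.01889056, -0.14239739],
       [ 0.14207497,  0.01744081, -0.98970224]]), 't': array([-0.00732783,  0.59724527,  1.31164735])}
{'time': 0.1, 'joint_positions': array([-1.29288488,  0.32171546, -0.07005304,  1.45154864,  0.02260853,
        1.37075737, -0.0569006 ]), 'qd': array([ 1.71379997e-04, -2.29058086e-03,  2.27803696e-05, -3.69052967e-03,
       -7.46662384e-04, -8.88439089e-04,  1.24610633e-03]), 'joint_torque': array([-4.23030096e-04, -4.92573988e+01, -4.06054202e-01, -3.13400280e+01,
       -6.41120598e-02,  3.93957202e-02,  8.07099923e-05]), 'position': array([0.16943901, 0.62703307, 0.22159451]), 'tool_rot': array([-4.13181086e-01, -3.11419440e+00,  2.57504591e-03]), 'ft_force': array([ 0.33684143, -0.03524715, -0.23927753]), 'torque': array([ 0.03293469,  0.01387296, -0.00229727]), 'grip_width': 1.0002203069843845}
```

View pics/scene0.png

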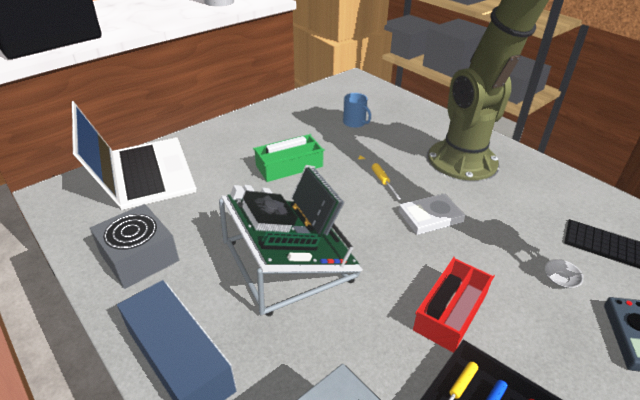

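View pics/top0.png

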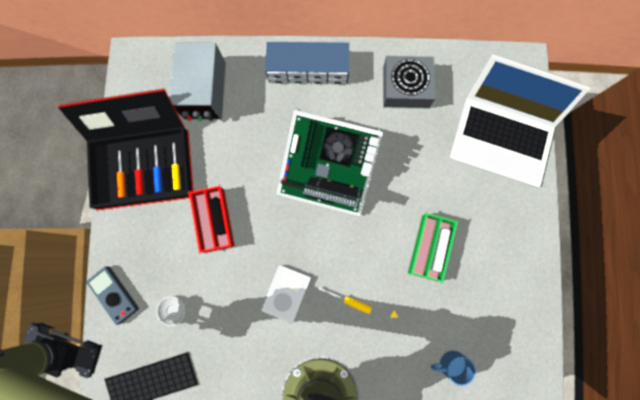

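```bash
python3 - <<'E'
import cv2
a=cv2.imread("pics/scene0.png");b=cv2.imread("pics/top0.png")
cv2.imwrite("pics/s1.png",cv2.resize(a[155:315,205:375],None,fx=4.5,fy=3.7*4.5/4.5,interpolation=cv2.INTER_CUBIC)[:, :])
cv2.imwrite("pics/t1.png",cv2.resize(b[105:220,270:390],None,fx=5,fy=5,interpolation=cv2.INTER_CUBIC))
cv2.imwrite("pics/s2.png",cv2.resize(a[250:350,405:505],None,fx=6,fy=6,interpolation=cv2.INTER_CUBIC))
cv2.imwrite("pics/t2.png",cv2.resize(b[180:260,180:260],None,fx=7,fy=7,interpolation=cv2.INTER_CUBIC))
E
```

```text
(no output)
```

View pics/s1.png

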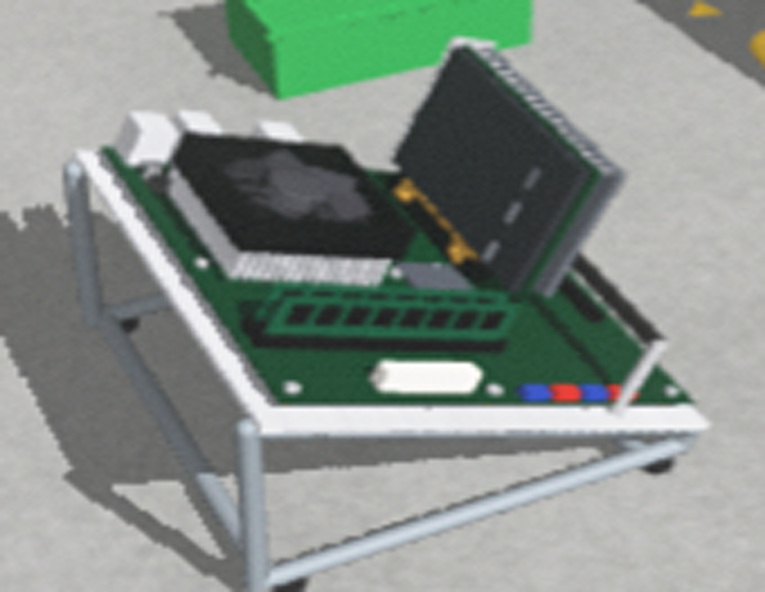

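View pics/t1.png

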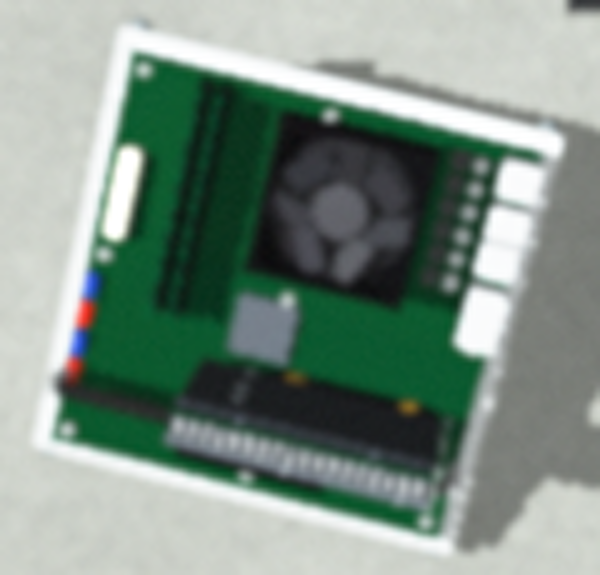

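View pics/s2.png

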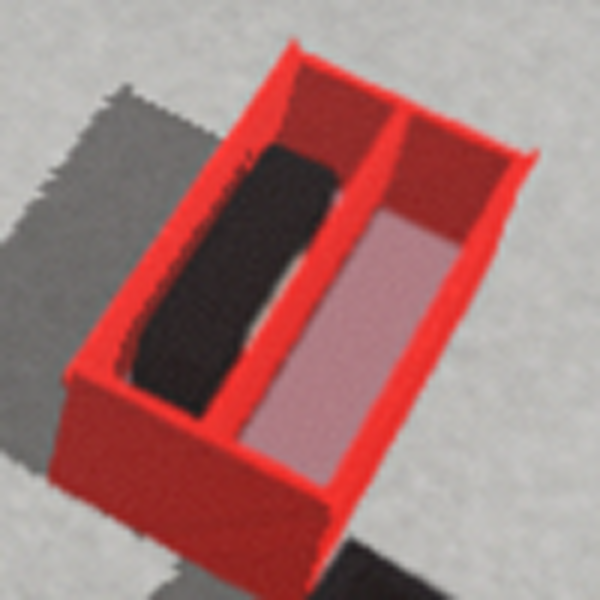

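View pics/t2.png

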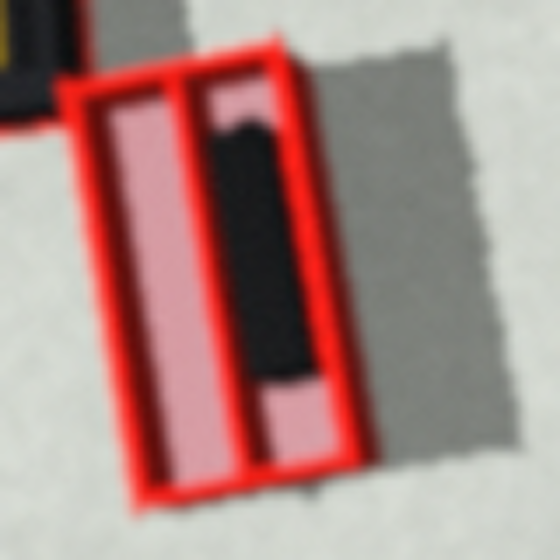

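```bash
python3 - <<'E'
import cv2
a=cv2.imread("pics/scene0.png");b=cv2.imread("pics/top0.png")
def grid(im,x0,y0,w,h,s,out,st=10):
    c=cv2.resize(im[y0:y0+h,x0:x0+w],None,fx=s,fy=s,interpolation=cv2.INTER_CUBIC)
    for x in range((x0+st-1)//st*st,x0+w,st):
        X=int((x-x0+.5)*s); cv2.line(c,(X,0),(X,8),(0,0,255),1); cv2.putText(c,str(x),(X,20),0,.4,(0,0,255))
    for y in range((y0+st-1)//st*st,y0+h,st):
        Y=int((y-y0+.5)*s); cv2.line(c,(0,Y),(8,Y),(0,0,255),1); cv2.putText(c,str(y),(10,Y+4),0,.4,(0,0,255))
    cv2.imwrite(out,c)
grid(a,285,155,75,75,8,"pics/s3.png",5)
grid(b,295,165,75,55,10,"pics/t3.png",5)
E
```

```text
(no output)
```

View pics/s3.png

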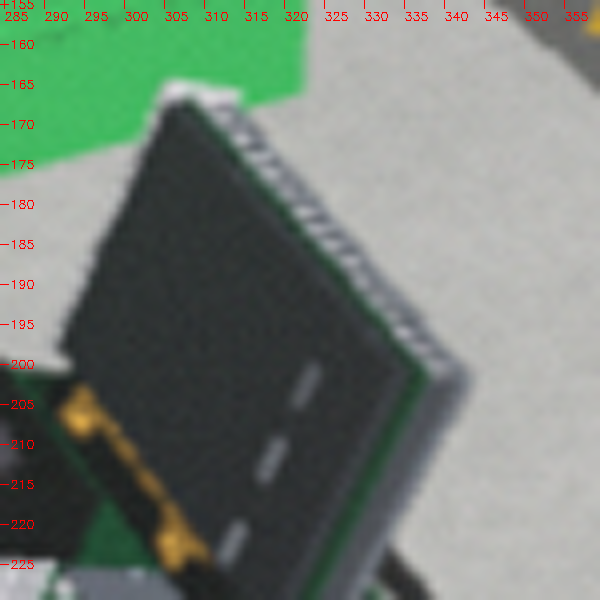

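View pics/t3.png

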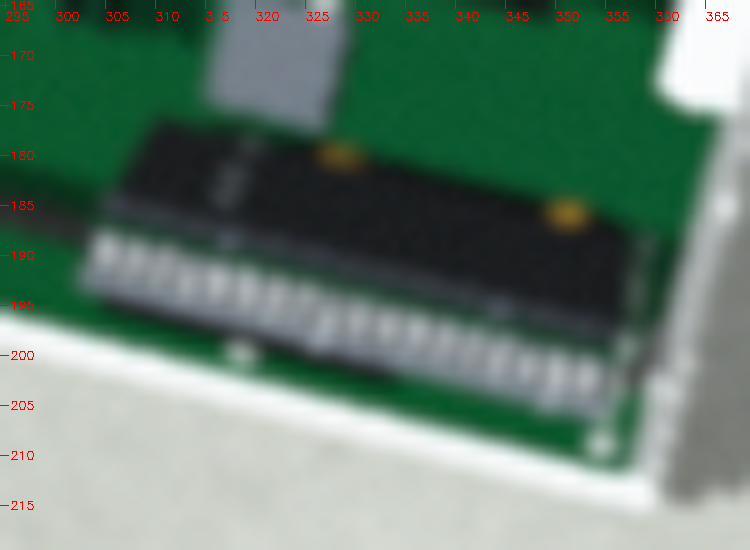

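```bash
cat > h.py <<'E'
import numpy as np,cv2
from bench import camera_info
C={n:camera_info(n) for n in("scene","top")}
def ray(n,p):
    c=C[n];K=c["intrinsics"]
    d=cv2.undistortPoints(np.array([[p]],float),K,np.array([c["k1"],0,0,0.]))[0,0]
    R=c["R"];o=-R.T@c["t"];v=R.T@np.array([d[0],d[1],1]);return o,v/np.linalg.norm(v)
def tri(ps,pt):
    o1,a=ray("scene",ps);o2,b=ray("top",pt)
    s=np.linalg.lstsq(np.c_[a,-b],o2-o1,rcond=None)[0]
    p,q=o1+s[0]*a,o2+s[1]*b
    return (p+q)/2,np.linalg.norm(p-q)
def onz(n,p,z):
    o,v=ray(n,p);return o+v*(z-o[2])/v[2]
def proj(n,X):
    c=C[n]; return cv2.projectPoints(np.atleast_2d(X).astype(float),cv2.Rodrigues(c["R"])[0],c["t"],c["intrinsics"],np.array([c["k1"],0,0,0.]))[0][:,0]
E
python3 - <<'E'
from h import *
P={}
for k,s,t in [("b9",(306.5,167),(355.5,198.5)),("f9",(335,200.5),(304.5,186)),("f-19",(342.5,202),(302,193.7)),("b-19",(313.5,167),(354.5,206.5)),
  ]:
    P[k],e=tri(s,t);print(k,P[k].round(4),round(e,4))
n=np.linalg.norm
print(n(P["b9"]-P["f9"]),n(P["b-19"]-P["f-19"]),n(P["f9"]-P["f-19"]),n(P["b9"]-P["b-19"]))
d=P["f9"]-P["b9"];print(np.degrees(np.arctan2(-d[0],d[1])))
# stand frame corners, high edge/low edge in top
for nm,p in [("HL",(296,111)),("HR",(382,132.5)),("LL",(278.5,193.5)),("LR",(359,214.5))]:print(nm,[onz("top",p,z).round(4)[:2] for z in(0.06,0.17)])
# bin rim corners
for nm,s,t in [("A",(454,258.5),(191,192.5)),("B",(493.5,276.5),(220,187)),("C",(417,313),(231,245.5)),("D",(460,332.5),(200.5,251))]:pass
for p in [(189.5,192),(220,187),(201,251.5),(231.5,245.5)]:print(onz("top",p,.065).round(4))
for p in [(453.5,257.5),(494,276),(417,312.5),(459.5,334)]:print(onz("scene",p,.065).round(4))
E
```

```text
b9 [ 0.5734 -0.0896  0.1794] 0.0001
f9 [0.6059 0.0498 0.1786] 0.0013
f-19 [0.5868 0.056  0.1679] 0.0035
b-19 [ 0.5525 -0.0877  0.171 ] 0.0002
0.1431479747343061 0.14770506709030087 0.022770082865147426 0.022563166231669412
-13.140058947136012
HL [array([0.8602, 0.09  ]), array([0.8224, 0.0809])]
HR [array([ 0.796, -0.176]), array([ 0.7635, -0.1629])]
LL [array([0.6009, 0.1348]), array([0.5846, 0.122 ])]
LR [array([ 0.5422, -0.1076]), array([ 0.5308, -0.1002])]
[0.5997 0.4055 0.065 ]
[0.6167 0.3125 0.065 ]
[0.4216 0.3597 0.065 ]
[0.4418 0.2688 0.065 ]
[0.4411 0.2766 0.065 ]
[0.4185 0.3704 0.065 ]
[0.6244 0.3213 0.065 ]
[0.6013 0.4099 0.065 ]
```

```bash
cat >> h.py <<'E'
def Rslot(psi,th=np.radians(26)):
    c,s=np.cos(psi),np.sin(psi)
    Rz=np.array([[c,-s,0],[s,c,0],[0,0,1]])
    x=Rz@[np.cos(th),0,np.sin(th)];z=Rz@[-np.sin(th),0,np.cos(th)]
    return np.c_[x,np.cross(z,x),z]
E
python3 - <<'E'
from h import *
from scipy.optimize import least_squares
M=[("scene",(342.7,202.3),(-19,92,108)),("scene",(306.8,166.8),(9,-58,108)),("scene",(335.8,200.5),(9,92,108)),
("scene",(293,198.5),(9,-58,14)),
("top",(301.7,194),(-19,92,108)),("top",(303.2,186),(9,92,108)),("top",(354.5,206.7),(-19,-58,108)),("top",(356.5,198.7),(9,-58,108)),("top",(309.3,176.7),(9,92,14))]
def f(q):
    R=Rslot(q[3]);return np.concatenate([proj(c,q[:3]+R@(np.array(X)/1000))[0]-p for c,p,X in M])
r=least_squares(f,[.62,-.02,.08,-.23],loss="soft_l1");print(r.x,np.degrees(r.x[3]));
for m,e in zip(M,r.fun.reshape(-1,2)):print(m,e.round(2))
q=r.x;R=Rslot(q[3])
for X in [(-24,0,40),(0,34,0),(0,-34,0),(-5,16,85)]: 
  W=q[:3]+R@(np.array(X)/1e3);print(X,W.round(4),proj("scene",W)[0],proj("top",W)[0])
E
```

```text
[ 0.62418864 -0.04582523  0.07816131 -0.2390793 ] -13.698234900762317
('scene', (342.7, 202.3), (-19, 92, 108)) [2.53 0.12]
('scene', (306.8, 166.8), (9, -58, 108)) [-0.87 -0.49]
('scene', (335.8, 200.5), (9, 92, 108)) [-0.22  0.85]
('scene', (293, 198.5), (9, -58, 14)) [-1.57 -0.38]
('top', (301.7, 194), (-19, 92, 108)) [-0.26  0.53]
('top', (303.2, 186), (9, 92, 108)) [ 0.39 -0.92]
('top', (354.5, 206.7), (-19, -58, 108)) [-0.35  1.63]
('top', (356.5, 198.7), (9, -58, 108)) [0.19 0.23]
('top', (309.3, 176.7), (9, 92, 14)) [-0.44 -0.17]
(-24, 0, 40) [ 0.5862 -0.0366  0.1036] [316.46952549 203.93425946] [335.65756423 197.38499103]
(0, 34, 0) [ 0.6322 -0.0128  0.0782] [308.27091168 224.81178097] [327.77063079 183.08032805]
(0, -34, 0) [ 0.6161 -0.0789  0.0782] [296.30737031 208.44334524] [349.96414183 188.85086452]
(-5, 16, 85) [ 0.5874 -0.0204  0.1524] [320.66672015 191.56124977] [330.14980798 194.39560226]
```

```bash
cat >> h.py <<'E'
from scipy.spatial.transform import Rotation as Ro
S0=np.array([.6242,-.0458,.0782]);PSI=-0.2391
RS=Rslot(PSI)
FL=np.array([[0,1,0],[1,0,0],[0,0,-1.]])   # tool axes in card axes: x=cy,y=cx,z=-cz (columns)
def tool_from_card(o,Rc,g=(-.005,.016,.066)):
    return o+Rc@np.array(g),Rc@FL
def rel(p0,R0,p1,R1):
    return (R0.T@(p1-p0)).round(4),Ro.from_matrix(R0.T@R1).as_rotvec().round(4)
def apply(p0,R0,d,r): return p0+R0@np.array(d),R0@Ro.from_rotvec(r).as_matrix()
E
python3 - <<'E'
from h import *
from bench import ctrl
s=ctrl.get_state()
p0=np.array([.17,.628,.223]);R0=Ro.from_rotvec(s["tool_rot"]).as_matrix();print(R0.round(3))
p,R=tool_from_card(S0,RS); print(p)
print(rel(p0,R0,p+RS[:,2]*.10,R))
# red mask
from bench import get_image
for n,roi in(("top",(180,180,60,80)),("scene",(400,245,105,110))):
    im=cv2.imread(f"pics/{n}0.png");x,y,w,h=roi
    hsv=cv2.cvtColor(im,cv2.COLOR_BGR2HSV)
    m=(((hsv[...,0]<6)|(hsv[...,0]>174))&(hsv[...,1]>200)&(hsv[...,2]>195)).astype(np.uint8)
    mm=np.zeros_like(m);mm[y:y+h,x:x+w]=m[y:y+h,x:x+w]
    c=max(cv2.findContours(mm,cv2.RETR_EXTERNAL,cv2.CHAIN_APPROX_NONE)[0],key=cv2.contourArea)
    hull=cv2.convexHull(c);ap=cv2.approxPolyDP(hull,4,True)[:,0];print(n,ap.tolist(),[onz(n,a,.065)[:2].round(4).tolist() for a in ap],cv2.minAreaRect(c))
    # pink floor
    pk=((hsv[...,0]>165)|(hsv[...,0]<10))&(hsv[...,1]>40)&(hsv[...,1]<120)&(hsv[...,2]>120)
    mm=np.zeros_like(m);mm[y:y+h,x:x+w]=pk[y:y+h,x:x+w]
    c=max(cv2.findContours(mm,cv2.RETR_EXTERNAL,cv2.CHAIN_APPROX_NONE)[0],key=cv2.contourArea)
    bx=cv2.boxPoints(cv2.minAreaRect(c));print("floor",bx.tolist(),[onz(n,a,.010)[:2].round(4).tolist() for a in bx])
E
```

```text
[[-0.965  0.261 -0.   ]
 [ 0.261  0.965 -0.002]
 [-0.    -0.002 -1.   ]]
[ 0.59551372 -0.02233884  0.13532855]
(array([-0.5366, -0.518 , -0.0013]), array([-0.3602, -0.349 ,  1.5176]))
top [[225, 247], [217, 187], [230, 241]] [[0.4368, 0.2881], [0.6165, 0.3217], [0.4549, 0.2739]] ((223.69253540039062, 216.7718048095703), (60.46123504638672, 8.478083610534668), 85.15599822998047)
floor [[195.1157989501953, 195.0087432861328], [203.58131408691406, 193.55751037597656], [212.7740020751953, 247.18162536621094], [204.30848693847656, 248.6328582763672]] [[0.5985, 0.4045], [0.6037, 0.3776], [0.4366, 0.3392], [0.4314, 0.3656]]
scene [[492, 277], [458, 342], [426, 315], [466, 276]] [[0.4245, 0.3691], [0.6185, 0.4189], [0.6154, 0.3374], [0.4661, 0.329]] ((464.9823303222656, 301.0980529785156), (41.86865997314453, 71.65126037597656), 39.986881256103516)
floor [[444.5663757324219, 322.74896240234375], [467.4107971191406, 283.29046630859375], [481.2469177246094, 291.30084228515625], [458.4024963378906, 330.75933837890625]] [[0.562, 0.3562], [0.4324, 0.3234], [0.4282, 0.3588], [0.5563, 0.3883]]
```

Emit:
{"method": "carry_out", "body": {"commands": [{"tx": -0.537, "ty": -0.518, "tz": -0.001, "rx": -0.36, "ry": -0.349, "rz": 1.518, "jaw": 1}, {"tx": -0.537, "ty": -0.518, "tz": -0.001, "rx": -0.36, "ry": -0.349, "rz": 1.518, "jaw": 1}, {"tx": -0.537, "ty": -0.518, "tz": -0.001, "rx": -0.36, "ry": -0.349, "rz": 1.518, "jaw": 1}, {"tx": -0.537, "ty": -0.518, "tz": -0.001, "rx": -0.36, "ry": -0.349, "rz": 1.518, "jaw": 1}, {"tx": -0.537, "ty": -0.518, "tz": -0.001, "rx": -0.36, "ry": -0.349, "rz": 1.518, "jaw": 1}, {"tx": -0.537, "ty": -0.518, "tz": -0.001, "rx": -0.36, "ry": -0.349, "rz": 1.518, "jaw": 1}, {"tx": -0.537, "ty": -0.518, "tz": -0.001, "rx": -0.36, "ry": -0.349, "rz": 1.518, "jaw": 1}, {"tx": -0.537, "ty": -0.518, "tz": -0.001, "rx": -0.36, "ry": -0.349, "rz": 1.518, "jaw": 1}, {"tx": -0.537, "ty": -0.518, "tz": -0.001, "rx": -0.36, "ry": -0.349, "rz": 1.518, "jaw": 1}, {"tx": -0.537, "ty": -0.518, "tz": -0.001, "rx": -0.36, "ry": -0.349, "rz": 1.518, "jaw": 1}, {"tx": -0.537, "ty": -0.518, "tz": -0.001, "rx": -0.36, "ry": -0.349, "rz": 1.518, "jaw": 1}, {"tx": -0.537, "ty": -0.518, "tz": -0.001, "rx": -0.36, "ry": -0.349, "rz": 1.518, "jaw": 1}], "grip_force": 20}}

```text
time: 1.6
position: [0.545, -0.0009, 0.2235]
tool_rot: [2.171, 1.702, 0.395]
ft_force: [0.6, -0.1, -0.6]
grip_width: 1.002
```

```bash
python3 - <<'E'
from h import *
from bench import ctrl,get_image
s=ctrl.get_state();print(s["joint_positions"].round(3))
p,R=tool_from_card(S0,RS)
p0=np.array(s["position"]);R0=Ro.from_rotvec(s["tool_rot"]).as_matrix()
print(p0,rel(p0,R0,p+RS[:,2]*.10,R))
a=get_image("scene")[:,:,::-1];b=get_image("top")[:,:,::-1]
c=np.hstack([cv2.resize(a[110:250,250:390],(400,400),interpolation=2),cv2.resize(b[100:240,260:400],(400,400),interpolation=2)])
cv2.imwrite("pics/p1.png",c)
E
```

```text
[-0.329 -0.229  0.144  2.094  0.278  0.872 -0.559]
[ 0.5449716  -0.00093034  0.22348067] (array([-0.0088,  0.0101,  0.003 ]), array([ 0.0002, -0.0007, -0.002 ]))
```

View pics/p1.png

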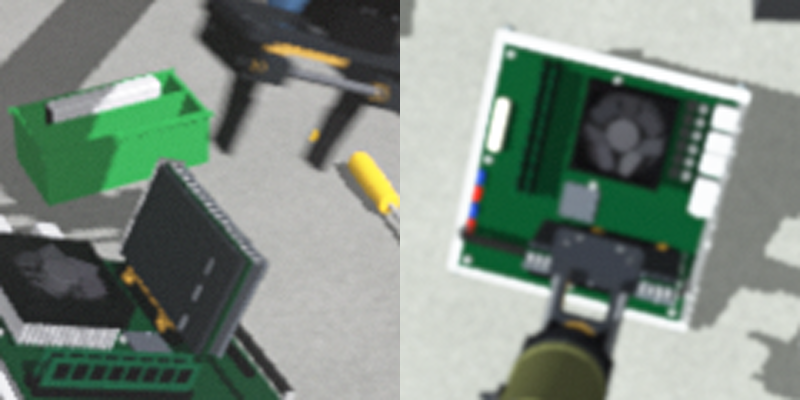

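```bash
python3 - <<'E'
from h import *
from bench import ctrl,get_image
s=ctrl.get_state();print(s["qd"].round(2),s["position"])
print(proj("scene",s["position"]),proj("top",s["position"]))
p,R=tool_from_card(S0,RS)
p0=np.array(s["position"]);R0=Ro.from_rotvec(s["tool_rot"]).as_matrix()
pc,Rc=apply(np.array([.17,.628,.223]),Ro.from_rotvec([-4.13181086e-01, -3.11419440e+00,  2.57504591e-03]).as_matrix(),[-.537,-.518,-.001],[-.36,-.349,1.518])
print(pc,rel(p0,R0,pc,Rc))
print(rel(p0,R0,p+RS[:,2]*.10,R),rel(p0,R0,p,R))
E
```

```text
[-0.04 -0.02 -0.12  0.03 -0.04  0.03 -0.08] [ 0.54571687 -0.00626032  0.22341436]
[[338.82545747 162.84272466]] [[324.56640856 206.05848096]]
[ 0.55334644 -0.01210614  0.22490793] (array([-0.0038,  0.0086,  0.0025]), array([-0.0001,  0.0041, -0.0108]))
(array([-0.0037,  0.0083,  0.0021]), array([-0.0002,  0.0044, -0.0112])) (array([-0.0033,  0.0084,  0.1021]), array([-0.0002,  0.0044, -0.0112]))
```

Emit:
{"method": "carry_out", "body": {"commands": [{"tx": 0, "ty": 0, "tz": 0, "jaw": 1}, {"tx": 0, "ty": 0, "tz": 0, "jaw": 1}]}}

```text
invalid input
```

```bash
python3 - <<'E'
from h import *
from bench import ctrl,get_image
s=ctrl.get_state();print(s["qd"].round(3),s["position"])
p,R=tool_from_card(S0,RS)
p0=np.array(s["position"]);R0=Ro.from_rotvec(s["tool_rot"]).as_matrix()
print(rel(p0,R0,p+RS[:,2]*.10,R),rel(p0,R0,p,R))
E
```

```text
[-0.044 -0.019 -0.119  0.031 -0.041  0.03  -0.083] [ 0.54571687 -0.00626032  0.22341436]
(array([-0.0037,  0.0083,  0.0021]), array([-0.0002,  0.0044, -0.0112])) (array([-0.0033,  0.0084,  0.1021]), array([-0.0002,  0.0044, -0.0112]))
```

Rows seem to need all keys.

Emit:
{"method": "carry_out", "body": {"commands": [{"tx": 0, "ty": 0, "tz": 0, "rx": 0, "ry": 0, "rz": 0, "jaw": 1}, {"tx": 0, "ty": 0, "tz": 0, "rx": 0, "ry": 0, "rz": 0, "jaw": 1}]}}

```text
time: 1.95
position: [0.544, 0.0033, 0.2232]
tool_rot: [2.168, 1.707, 0.395]
ft_force: [0.1, 0.1, -0.3]
grip_width: 0.998
```

```bash
python3 - <<'E'
from h import *
from bench import ctrl,get_image
s=ctrl.get_state();print(s["qd"].round(3),s["position"])
p,R=tool_from_card(S0,RS)
p0=np.array(s["position"]);R0=Ro.from_rotvec(s["tool_rot"]).as_matrix()
print(rel(p0,R0,p+RS[:,2]*.10,R),rel(p0,R0,p,R))
E
```

```text
[-0.005 -0.004 -0.004 -0.002  0.001 -0.     0.004] [0.54400673 0.00330388 0.22322326]
(array([-0.0127,  0.0119,  0.0036]), array([-0.0007, -0.0022,  0.0014])) (array([-0.013 ,  0.012 ,  0.1036]), array([-0.0007, -0.0022,  0.0014]))
```

Emit:
{"method": "carry_out", "body": {"commands": [{"tx": -0.013, "ty": 0.012, "tz": 0.004, "rx": 0, "ry": -0.002, "rz": 0.001, "jaw": 1}, {"tx": -0.013, "ty": 0.012, "tz": 0.02, "rx": 0, "ry": -0.002, "rz": 0.001, "jaw": 1}, {"tx": -0.013, "ty": 0.012, "tz": 0.05, "rx": 0, "ry": -0.002, "rz": 0.001, "jaw": 1}, {"tx": -0.013, "ty": 0.012, "tz": 0.08, "rx": 0, "ry": -0.002, "rz": 0.001, "jaw": 1}, {"tx": -0.013, "ty": 0.012, "tz": 0.1, "rx": 0, "ry": -0.002, "rz": 0.001, "jaw": 1}, {"tx": -0.013, "ty": 0.012, "tz": 0.1036, "rx": 0, "ry": -0.002, "rz": 0.001, "jaw": 1}, {"tx": -0.013, "ty": 0.012, "tz": 0.1036, "rx": 0, "ry": -0.002, "rz": 0.001, "jaw": 1}, {"tx": -0.013, "ty": 0.012, "tz": 0.1036, "rx": 0, "ry": -0.002, "rz": 0.001, "jaw": 1}]}}

```text
time: 2.95
position: [0.5964, -0.0237, 0.1366]
tool_rot: [2.17, 1.701, 0.395]
ft_force: [0.1, 0.4, -0.4]
grip_width: 0.999
```

```bash
cat > st.py <<'E'
from h import *
from bench import ctrl,get_image
import sys
s=ctrl.get_state();print(s["time"],s["joint_positions"].round(3),s["position"].round(4),"F slot",(RS.T@s["ft_force"]).round(1),"T slot",(RS.T@s["torque"]).round(2),s["grip_width"])
p,R=tool_from_card(S0,RS)
p0=np.array(s["position"]);R0=Ro.from_rotvec(s["tool_rot"]).as_matrix()
print("to seated grip",rel(p0,R0,p,R))
Rc=R0@FL.T; o=p0-Rc@np.array([-.005,.016,.066]); print("card origin in slot mm",(RS.T@(o-S0)*1e3).round(1),"rot deg",np.degrees(Ro.from_matrix(RS.T@Rc).as_rotvec()).round(2))
if len(sys.argv)>1:
    a=get_image("scene")[:,:,::-1];b=get_image("top")[:,:,::-1]
    cv2.imwrite(sys.argv[1],np.hstack([cv2.resize(a[140:260,250:370],(400,400),interpolation=2),cv2.resize(b[120:240,270:390],(400,400),interpolation=2)]))
E
python3 st.py pics/p2.png
```

```text
2.95 [-0.311 -0.029  0.215  2.107  0.252  0.646 -0.505] [ 0.5964 -0.0237  0.1366] F slot [-0.2  0.4 -0.4] T slot [-0.11  0.52  0.01] 0.9985207056363242
to seated grip (array([ 0.0011, -0.0016,  0.0006]), array([ 0.0011, -0.0002, -0.0019]))
card origin in slot mm [ 1.6 -1.1  0.6] rot deg [ 0.01 -0.06 -0.11]
```

View pics/p2.png

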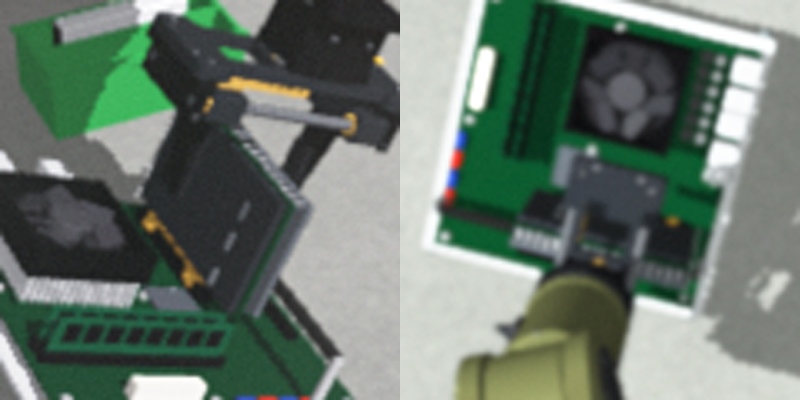

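```bash
python3 - <<'E'
from h import *
from bench import ctrl
s=ctrl.get_state();R0=Ro.from_rotvec(s["tool_rot"]).as_matrix()
for y in(.0435,-.0435,.0585):
  for x in (-.0095,.0095):
    W=s["position"]+R0@[x,y,0];a=proj("scene",W)[0];b=proj("top",W)[0];print(y,x,((a-[250,140])*400/120).round(),((b-[270,120])*400/120+[400,0]).round())
E
```

```text
0.0435 -0.0095 [167. 179.] [628. 195.]
0.0435 0.0095 [178. 194.] [606. 189.]
-0.0435 -0.0095 [264. 190.] [604. 290.]
-0.0435 0.0095 [276. 205.] [582. 284.]
0.0585 -0.0095 [149. 176.] [632. 178.]
0.0585 0.0095 [161. 192.] [610. 173.]
```

Emit:
{"method": "carry_out", "body": {"commands": [{"tx": 0.001, "ty": -0.0015, "tz": 0.0005, "rx": 0, "ry": 0, "rz": 0, "jaw": 0.6}, {"tx": 0.001, "ty": -0.0015, "tz": 0.0005, "rx": 0, "ry": 0, "rz": 0, "jaw": 0.4}, {"tx": 0.001, "ty": -0.0015, "tz": 0.0005, "rx": 0, "ry": 0, "rz": 0, "jaw": 0.25}, {"tx": 0.001, "ty": -0.0015, "tz": 0.0005, "rx": 0, "ry": 0, "rz": 0, "jaw": 0.25}, {"tx": 0.001, "ty": -0.0015, "tz": 0.0005, "rx": 0, "ry": 0, "rz": 0, "jaw": 0.25}, {"tx": 0.001, "ty": -0.0015, "tz": 0.0005, "rx": 0, "ry": 0, "rz": 0, "jaw": 0.25}, {"tx": 0.001, "ty": -0.0015, "tz": 0.0005, "rx": 0, "ry": 0, "rz": 0, "jaw": 0.25}], "grip_force": 15}}

```text
time: 3.92
position: [0.599, -0.0237, 0.1374]
tool_rot: [2.166, 1.697, 0.402]
ft_force: [12.2, -2.5, -3.5]
grip_width: 0.323
```

```bash
python3 st.py pics/p3.png
```

```text
3.925 [-0.311 -0.028  0.215  2.107  0.257  0.638 -0.51 ] [ 0.599  -0.0237  0.1374] F slot [ 9.7  0.4 -8.6] T slot [-0.12 -1.01  0.08] 0.3231681677387415
to seated grip (array([ 0.0005, -0.0043,  0.0002]), array([ 0.0083, -0.001 , -0.0025]))
card origin in slot mm [ 4.8 -0.5  0.2] rot deg [ 0.06 -0.48 -0.14]
```

View pics/p3.png

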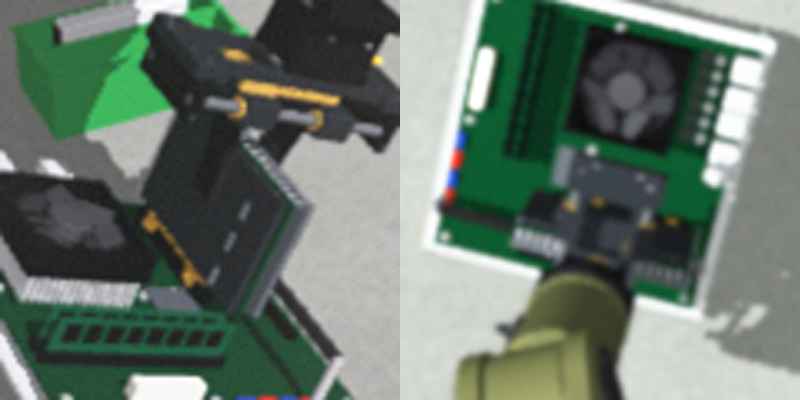

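Emit:
{"method": "carry_out", "body": {"commands": [{"tx": 0, "ty": 0.003, "tz": 0, "rx": 0, "ry": 0, "rz": 0, "jaw": 0.25}, {"tx": 0, "ty": 0.0045, "tz": 0, "rx": 0, "ry": 0, "rz": 0, "jaw": 0.25}, {"tx": 0, "ty": 0.0045, "tz": 0, "rx": 0, "ry": 0, "rz": 0, "jaw": 0.25}], "grip_force": 15}}

```text
time: 4.4
position: [0.5992, -0.0238, 0.1373]
tool_rot: [2.171, 1.701, 0.393]
ft_force: [-4.1, -0.9, 6.5]
grip_width: 0.324
```

```bash
python3 st.py
```

```text
4.4 [-0.311 -0.023  0.216  2.099  0.249  0.648 -0.502] [ 0.5992 -0.0238  0.1373] F slot [-0.6 -1.8  7.5] T slot [-0.24  0.8   0.15] 0.3237230610209669
to seated grip (array([ 0.0005, -0.0044,  0.0001]), array([-0.    ,  0.0006, -0.002 ]))
card origin in slot mm [ 4.4 -0.6  0.1] rot deg [-0.03  0.   -0.11]
```

```bash
sed -i 's/^RS=Rslot(PSI)/RS=Rslot(PSI);S0=S0+RS[:,0]*.0044/' h.py; python3 - <<'E'
from h import *
a=cv2.imread("pics/scene0.png");b=cv2.imread("pics/top0.png")
for n,im in(("scene",a),("top",b)):
    h=cv2.cvtColor(im,cv2.COLOR_BGR2HSV)
    m=((h[...,0]>12)&(h[...,0]<28)&(h[...,1]>110)&(h[...,2]>60)).astype(np.uint8);m[:150]=0;m[232:]=0;m[:,:280]=0;m[:,365:]=0
    k,l,st,c=cv2.connectedComponentsWithStats(m)
    print(n,[(st[i].tolist(),c[i].round(1)) for i in range(1,k) if st[i,4]>3])
    for y in(34,-34):
        print(y,[proj(n,S0+RS@np.array([x,y,z])/1e3)[0].round(1) for x,z in((3,8),(8,4),(6,10))])
for s,t in [((295.2,205.5),(351,185.7)),((306,222),(327.5,180))]: 
    W,e=tri(s,t);print((RS.T@(W-S0)*1e3).round(1),e)
E
```

```text
scene [([358, 155, 7, 4, 16], array([360.8, 157.1])), ([292, 203, 10, 10, 38], array([296.2, 207.4])), ([302, 214, 9, 12, 42], array([306. , 220.7]))]
34 [array([307.1, 222. ]), array([304.7, 223.2]), array([306.4, 221.2])]
-34 [array([295.1, 205.6]), array([292.8, 206.7]), array([294.4, 204.8])]
top [([327, 180, 3, 2, 5], array([328.2, 180.4])), ([350, 186, 4, 2, 7], array([351.3, 186.4]))]
34 [array([328. , 181.4]), array([328.6, 179.5]), array([328.2, 180.7])]
-34 [array([350.4, 187.3]), array([350.9, 185.3]), array([350.6, 186.5])]
[  6.2 -33.3   8.9] 0.004773674796687898
[ 7.5 36.3  9.2] 0.000656908799673445
```

Emit:
{"method": "carry_out", "body": {"commands": [{"tx": 0, "ty": 0, "tz": 0, "rx": 0, "ry": 0, "rz": 0, "jaw": 0.25}, {"tx": 0, "ty": 0, "tz": 0, "rx": 0, "ry": 0, "rz": 0, "jaw": 0.25}, {"tx": 0.0012, "ty": 0, "tz": -0.0005, "rx": 0, "ry": -0.0175, "rz": 0, "jaw": 0.25}, {"tx": 0.0023, "ty": 0, "tz": -0.0009, "rx": 0, "ry": -0.035, "rz": 0, "jaw": 0.25}, {"tx": 0.0035, "ty": 0, "tz": -0.0014, "rx": 0, "ry": -0.0525, "rz": 0, "jaw": 0.25}, {"tx": 0.0035, "ty": 0, "tz": -0.0014, "rx": 0, "ry": -0.0525, "rz": 0, "jaw": 0.25}], "grip_force": 55}}

```text
time: 5.15
position: [0.599, -0.0239, 0.1375]
tool_rot: [2.162, 1.67, 0.328]
ft_force: [0.8, -7.2, -0.2]
grip_width: 0.32
```

```bash
python3 st.py
```

```text
5.15 [-0.33  -0.008  0.192  2.085  0.346  0.689 -0.619] [ 0.599  -0.0239  0.1375] F slot [ 2.1 -6.8 -1.3] T slot [-1.2  -0.22  0.17] 0.3203892538107001
to seated grip (array([0.0007, 0.0001, 0.0003]), array([-0.0007,  0.0579, -0.0032]))
card origin in slot mm [-0.2 -4.5  1.3] rot deg [-3.32  0.04 -0.18]
```

Emit:
{"method": "carry_out", "body": {"commands": [{"tx": 0.002, "ty": 0, "tz": -0.001, "rx": 0, "ry": -0.01, "rz": 0, "jaw": 0.25}, {"tx": 0.004, "ty": 0, "tz": -0.002, "rx": 0, "ry": -0.02, "rz": 0, "jaw": 0.25}, {"tx": 0.004, "ty": 0, "tz": -0.002, "rx": 0, "ry": -0.02, "rz": 0, "jaw": 0.25}], "grip_force": 55}}

```text
time: 5.52
position: [0.5991, -0.0223, 0.138]
tool_rot: [2.159, 1.657, 0.302]
ft_force: [8.9, -12.4, -9.4]
grip_width: 0.316
```

```bash
cat >> st.py <<'E'
pad=p0-R0[:,2]*.019; print("pad in slot",(RS.T@(pad-S0)*1e3).round(1))
E
python3 st.py
```

```text
5.525 [-0.34  -0.     0.183  2.077  0.382  0.709 -0.666] [ 0.5991 -0.0223  0.138 ] F slot [  6.3 -10.  -13.5] T slot [-1.72 -1.2   0.28] 0.3155200651239236
to seated grip (array([-0.0008,  0.0001,  0.0009]), array([-0.0011,  0.0809, -0.0038]))
card origin in slot mm [-0.2 -4.4  2.4] rot deg [-4.63  0.06 -0.22]
pad in slot [-5.  18.4 85.8]
```

Emit:
{"method": "carry_out", "body": {"commands": [{"tx": 0.002, "ty": 0, "tz": -0.0005, "rx": 0, "ry": -0.005, "rz": 0, "jaw": 0.25}, {"tx": 0.004, "ty": 0, "tz": -0.001, "rx": 0, "ry": -0.01, "rz": 0, "jaw": 0.25}, {"tx": 0.004, "ty": 0, "tz": -0.001, "rx": 0, "ry": -0.01, "rz": 0, "jaw": 0.25}], "grip_force": 60}}

```text
time: 5.9
position: [0.5993, -0.0211, 0.1383]
tool_rot: [2.158, 1.649, 0.285]
ft_force: [10.1, -17.2, -10.2]
grip_width: 0.317
```

```bash
python3 st.py pics/p4.png
```

```text
5.9 [-0.346  0.005  0.177  2.072  0.402  0.722 -0.693] [ 0.5993 -0.0211  0.1383] F slot [  8.1 -14.3 -15.2] T slot [-2.81 -1.65  0.48] 0.3174312223682222
to seated grip (array([-0.0019,  0.0001,  0.0014]), array([-0.002 ,  0.0948, -0.0048]))
card origin in slot mm [-0.3 -4.1  3. ] rot deg [-5.43  0.12 -0.27]
pad in slot [-5.  19.9 86.1]
```

View pics/p4.png

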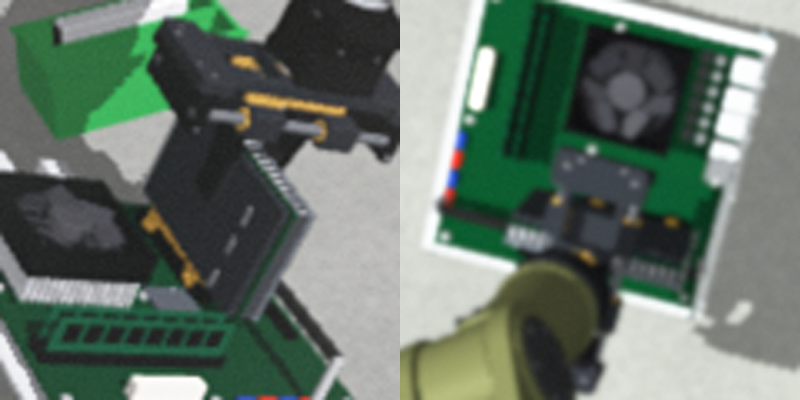

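Emit:
{"method": "carry_out", "body": {"commands": [{"tx": 0.0015, "ty": 0, "tz": 0, "rx": 0, "ry": -0.004, "rz": 0, "jaw": 0.25}, {"tx": 0.003, "ty": 0, "tz": 0, "rx": 0, "ry": -0.008, "rz": 0, "jaw": 0.25}, {"tx": 0.003, "ty": 0, "tz": 0, "rx": 0, "ry": -0.008, "rz": 0, "jaw": 0.25}], "grip_force": 60}}

```text
time: 6.38
position: [0.5994, -0.0203, 0.1384]
tool_rot: [2.157, 1.642, 0.272]
ft_force: [6.6, -19.1, -4.1]
grip_width: 0.316
```

```bash
python3 st.py
```

```text
6.375 [-0.352  0.01   0.173  2.067  0.416  0.733 -0.713] [ 0.5994 -0.0203  0.1384] F slot [  8.  -17.   -8.5] T slot [-3.76 -1.44  0.47] 0.316044163222572
to seated grip (array([-0.0027,  0.0001,  0.0016]), array([-0.003 ,  0.106 , -0.0059]))
card origin in slot mm [-0.4 -4.   3.4] rot deg [-6.07  0.17 -0.34]
pad in slot [-5.  20.9 86.2]
```

Emit:
{"method": "carry_out", "body": {"commands": [{"tx": 0.0015, "ty": 0, "tz": -0.001, "rx": 0, "ry": -0.004, "rz": 0, "jaw": 0.25}, {"tx": 0.003, "ty": 0, "tz": -0.002, "rx": 0, "ry": -0.008, "rz": 0, "jaw": 0.25}, {"tx": 0.003, "ty": 0, "tz": -0.002, "rx": 0, "ry": -0.008, "rz": 0, "jaw": 0.25}], "grip_force": 60}}

```text
time: 6.75
position: [0.5997, -0.0172, 0.1393]
tool_rot: [2.155, 1.638, 0.263]
ft_force: [10.7, -18.3, -10.0]
grip_width: 0.314
```

```bash
python3 st.py pics/p5.png
```

```text
6.75 [-0.358  0.014  0.168  2.062  0.429  0.744 -0.733] [ 0.5997 -0.0172  0.1393] F slot [  8.9 -15.3 -15.5] T slot [-3.76 -1.86  0.52] 0.31386368917134616
to seated grip (array([-0.0057,  0.0002,  0.003 ]), array([-0.003 ,  0.1142, -0.0055]))
card origin in slot mm [-0.4 -1.5  4.6] rot deg [-6.54  0.17 -0.31]
pad in slot [-5.1 24.1 87.2]
```

View pics/p5.png

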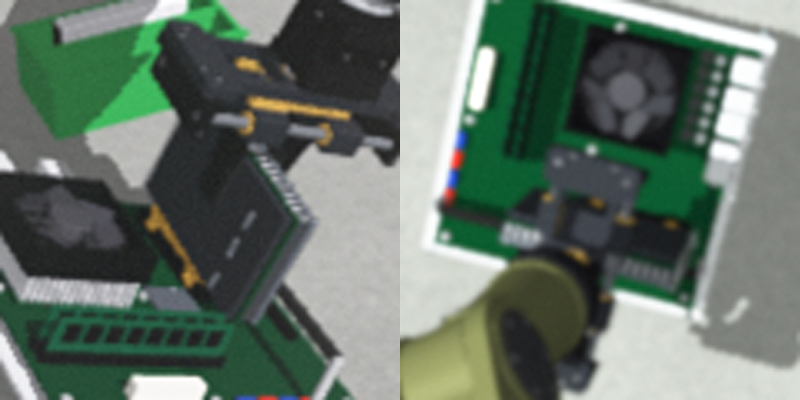

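```bash
python3 - <<'E'
from h import *
piv=np.array([0,44,0.])
for X in [(9,92,108),(9,-58,108)]:
  for th in (0,3,4,5,6,7,8):
    q=piv+Ro.from_rotvec([-np.radians(th),0,0]).apply(np.array(X)-piv)
    W=S0+RS@q/1e3;print(X,th,((proj("scene",W)[0]-[250,140])*400/120).round(1),((proj("top",W)[0]-[270,120])*400/120).round(1))
E
```

```text
(9, 92, 108) 0 [280.1 203.9] [113.1 211.9]
(9, 92, 108) 3 [282.5 212. ] [107.1 209.4]
(9, 92, 108) 4 [283.2 214.8] [105.1 208.5]
(9, 92, 108) 5 [283.9 217.6] [103.2 207.7]
(9, 92, 108) 6 [284.6 220.4] [101.3 206.8]
(9, 92, 108) 7 [285.3 223.3] [ 99.5 205.9]
(9, 92, 108) 8 [285.9 226.2] [ 97.6 205. ]
(9, -58, 108) 0 [181.5  86.9] [290.3 258.1]
(9, -58, 108) 3 [187.8  84.9] [283.1 258.2]
(9, -58, 108) 4 [189.9  84.4] [280.6 258.2]
(9, -58, 108) 5 [192.   83.9] [278.  258.1]
(9, -58, 108) 6 [194.1  83.5] [275.5 258.1]
(9, -58, 108) 7 [196.2  83.1] [272.9 258. ]
(9, -58, 108) 8 [198.3  82.8] [270.2 257.9]
```

Emit:
{"method": "carry_out", "body": {"commands": [{"tx": 0.001, "ty": 0, "tz": 0, "rx": 0, "ry": -0.002, "rz": 0, "jaw": 0.25}, {"tx": 0.0015, "ty": 0, "tz": 0, "rx": 0, "ry": -0.004, "rz": 0, "jaw": 0.25}], "grip_force": 60}}

```text
time: 7.1
position: [0.5999, -0.0157, 0.1395]
tool_rot: [2.154, 1.636, 0.258]
ft_force: [8.2, -18.2, -7.6]
grip_width: 0.32
```

```bash
python3 st.py pics/p6.png; python3 - <<'E'
import cv2,numpy as np
a=cv2.imread("pics/p3.png")[:,:400]
for n in("p4","p5","p6"):
    b=cv2.imread(f"pics/{n}.png")[:,:400]
    t=a[170:290,245:330]; r=cv2.matchTemplate(b,t,cv2.TM_CCOEFF_NORMED);_,v,_,l=cv2.minMaxLoc(r);print(n,v,l[0]-245,l[1]-170)
E
```

```text
7.1 [-0.361  0.016  0.165  2.06   0.435  0.749 -0.743] [ 0.5999 -0.0157  0.1395] F slot [  7.7 -15.7 -12.3] T slot [-4.25 -1.61  0.5 ] 0.319504298266601
to seated grip (array([-0.0071,  0.0002,  0.0034]), array([-0.0032,  0.1186, -0.0054]))
card origin in slot mm [-0.4 -0.3  4.9] rot deg [-6.8   0.18 -0.31]
pad in slot [-5.1 25.7 87.4]
p4 0.9897977709770203 2 5
p5 0.980288565158844 4 9
p6 0.9753947257995605 5 10
```

Emit:
{"method": "carry_out", "body": {"commands": [{"tx": 0.001, "ty": 0, "tz": 0, "rx": 0, "ry": -0.002, "rz": 0, "jaw": 0.25}, {"tx": 0.0015, "ty": 0, "tz": 0, "rx": 0, "ry": -0.004, "rz": 0, "jaw": 0.25}], "grip_force": 60}}

```text
time: 7.45
position: [0.6003, -0.0139, 0.1397]
tool_rot: [2.153, 1.634, 0.254]
ft_force: [5.7, -17.1, -5.0]
grip_width: 0.32
```

```bash
cat > tr.py <<'E'
import cv2,sys
a=cv2.imread("pics/p3.png")[:,:400]
for n in sys.argv[1:]:
    b=cv2.imread(f"pics/{n}.png")[:,:400]
    for (x,y,w,h) in((245,170,85,120),(260,185,60,45),(200,260,90,60)):
        t=a[y:y+h,x:x+w]; r=cv2.matchTemplate(b,t,cv2.TM_CCOEFF_NORMED);_,v,_,l=cv2.minMaxLoc(r);print(n,round(v,3),l[0]-x,l[1]-y)
E
python3 st.py pics/p7.png; python3 tr.py p6 p7
```

```text
7.45 [-0.364  0.019  0.162  2.057  0.441  0.754 -0.752] [ 0.6003 -0.0139  0.1397] F slot [  6.4 -15.3  -8.7] T slot [-4.19 -1.33  0.41] 0.3197114733380077
to seated grip (array([-0.0089,  0.0002,  0.0039]), array([-0.0032,  0.1223, -0.0053]))
card origin in slot mm [-0.4  1.3  5.2] rot deg [-7.01  0.18 -0.3 ]
pad in slot [-5.1 27.6 87.6]
p6 0.975 5 10
p6 0.983 5 16
p6 0.941 3 4
p7 0.969 5 12
p7 0.98 6 18
p7 0.918 4 5
```

```bash
python3 - <<'E'
from h import *
piv=np.array([0,44,0.])
for X in [(9,92,108),(9,80,95),(9,80,30),(9,60,60)]:
  for th in (0,6,7):
    q=piv+Ro.from_rotvec([-np.radians(th),0,0]).apply(np.array(X)-piv)
    W=S0+RS@q/1e3;print(X,th,((proj("scene",W)[0]-[250,140])*400/120).round(1))
a=cv2.imread("pics/p3.png");b=cv2.imread("pics/p7.png")
cv2.imwrite("pics/c7.png",np.hstack([cv2.resize(x[60:330,110:340],None,fx=1.7,fy=1.7) for x in(a,b)]))
E
```

```text
(9, 92, 108) 0 [280.1 203.9]
(9, 92, 108) 6 [284.6 220.4]
(9, 92, 108) 7 [285.3 223.3]
(9, 80, 95) 0 [263.5 209.7]
(9, 80, 95) 6 [267.8 223.2]
(9, 80, 95) 7 [268.4 225.6]
(9, 80, 30) 0 [224.9 287.1]
(9, 80, 30) 6 [224.6 294.2]
(9, 80, 30) 7 [224.5 295.4]
(9, 60, 60) 0 [229.1 234.7]
(9, 60, 60) 6 [232.  242.3]
(9, 60, 60) 7 [232.5 243.7]
```

View pics/c7.png

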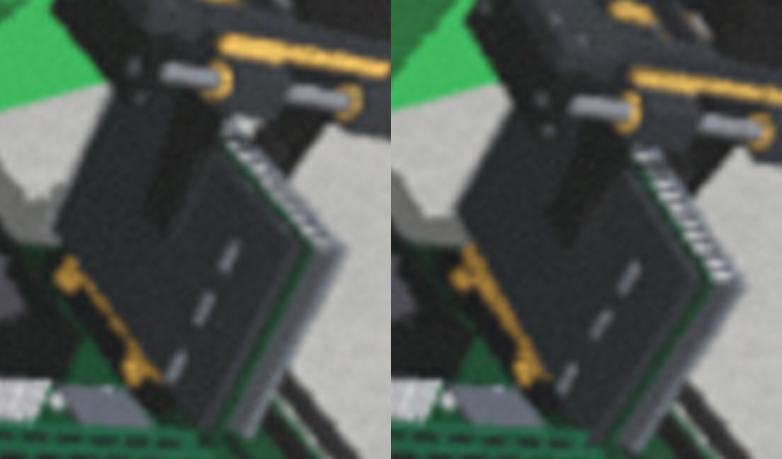

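Emit:
{"method": "carry_out", "body": {"commands": [{"tx": 0.001, "ty": 0, "tz": 0, "rx": 0, "ry": -0.004, "rz": 0, "jaw": 0.25}, {"tx": 0.0015, "ty": 0, "tz": 0, "rx": 0, "ry": -0.008, "rz": 0, "jaw": 0.25}], "grip_force": 60}}

```text
time: 7.8
position: [0.6005, -0.013, 0.1398]
tool_rot: [2.152, 1.629, 0.244]
ft_force: [3.8, -17.2, -2.0]
grip_width: 0.322
```

```bash
python3 st.py pics/p8.png; python3 tr.py p8
```

```text
7.8 [-0.369  0.023  0.159  2.053  0.452  0.763 -0.768] [ 0.6005 -0.013   0.1398] F slot [  6.1 -15.8  -5.2] T slot [-4.45 -1.14  0.45] 0.3222616056799701
to seated grip (array([-0.0098,  0.0001,  0.0042]), array([-0.0034,  0.1313, -0.0056]))
card origin in slot mm [-0.4  1.8  5.5] rot deg [-7.52  0.2  -0.32]
pad in slot [-5.  28.8 87.7]
p8 0.966 6 13
p8 0.98 6 20
p8 0.902 4 5
```

Emit:
{"method": "carry_out", "body": {"commands": [{"tx": -0.004, "ty": 0, "tz": 0, "rx": 0, "ry": 0.012, "rz": 0, "jaw": 0.25}, {"tx": -0.008, "ty": 0, "tz": 0.001, "rx": 0, "ry": 0.025, "rz": 0, "jaw": 0.25}, {"tx": -0.011, "ty": 0, "tz": 0.001, "rx": 0, "ry": 0.035, "rz": 0, "jaw": 0.25}, {"tx": -0.011, "ty": 0, "tz": 0.001, "rx": 0, "ry": 0.035, "rz": 0, "jaw": 0.25}], "grip_force": 60}}

```text
time: 8.4
position: [0.5998, -0.015, 0.1401]
tool_rot: [2.157, 1.656, 0.3]
ft_force: [9.5, -5.2, -8.3]
grip_width: 0.318
```

```bash
python3 st.py pics/p9.png; python3 tr.py p9
```

```text
8.4 [-3.470e-01  1.000e-03  1.730e-01  2.072e+00  3.910e-01  7.190e-01
 -6.860e-01] [ 0.5998 -0.015   0.1401] F slot [  5.8  -2.8 -12.1] T slot [-0.41 -0.75  0.23] 0.31775344002560313
to seated grip (array([-0.0078,  0.0002,  0.0039]), array([-0.0001,  0.0826, -0.003 ]))
card origin in slot mm [-0.2  2.7  4.8] rot deg [-4.74  0.01 -0.17]
pad in slot [-5.1 25.7 88.2]
p9 0.984 5 9
p9 0.988 6 13
p9 0.949 3 4
```

Emit:
{"method": "carry_out", "body": {"commands": [{"tx": -0.002, "ty": 0, "tz": -0.0012, "rx": 0, "ry": 0.02, "rz": 0, "jaw": 0.25}, {"tx": -0.004, "ty": 0, "tz": -0.0025, "rx": 0, "ry": 0.04, "rz": 0, "jaw": 0.25}, {"tx": -0.006, "ty": 0, "tz": -0.004, "rx": 0, "ry": 0.06, "rz": 0, "jaw": 0.25}, {"tx": -0.008, "ty": 0, "tz": -0.005, "rx": 0, "ry": 0.075, "rz": 0, "jaw": 0.25}, {"tx": -0.008, "ty": 0, "tz": -0.005, "rx": 0, "ry": 0.075, "rz": 0, "jaw": 0.25}], "grip_force": 60}}

```text
time: 9.12
position: [0.5956, -0.0199, 0.1461]
tool_rot: [2.17, 1.698, 0.388]
ft_force: [4.6, -2.4, -3.4]
grip_width: 0.318
```

```bash
python3 st.py pics/p10.png; python3 tr.py p10
```

```text
9.125 [-0.318 -0.04   0.208  2.096  0.265  0.674 -0.525] [ 0.5956 -0.0199  0.1461] F slot [ 3.  -1.2 -5.2] T slot [-0.26 -0.26  0.11] 0.31799015604782166
to seated grip (array([-0.0024,  0.0002,  0.0099]), array([ 0.0002,  0.0057, -0.0027]))
card origin in slot mm [-0.2  2.  10. ] rot deg [-0.33 -0.01 -0.15]
pad in slot [-5.2 18.5 94.9]
p10 0.973 7 -9
p10 0.988 7 -8
p10 0.889 1 0
```

View pics/p10.png

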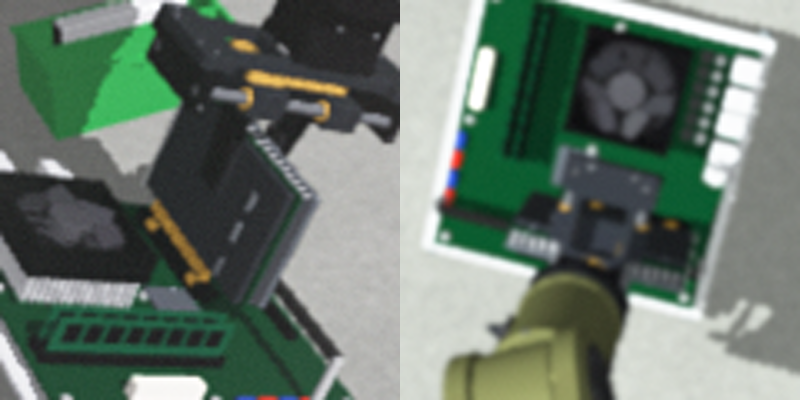

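Emit:
{"method": "carry_out", "body": {"commands": [{"tx": 0, "ty": 0, "tz": -0.006, "rx": 0, "ry": 0.003, "rz": 0, "jaw": 0.25}, {"tx": 0, "ty": 0, "tz": -0.014, "rx": 0, "ry": 0.005, "rz": 0, "jaw": 0.25}, {"tx": 0, "ty": 0, "tz": -0.024, "rx": 0, "ry": 0.005, "rz": 0, "jaw": 0.25}, {"tx": 0, "ty": 0, "tz": -0.035, "rx": 0, "ry": 0.005, "rz": 0, "jaw": 0.25}, {"tx": 0, "ty": 0, "tz": -0.047, "rx": 0, "ry": 0.005, "rz": 0, "jaw": 0.25}, {"tx": 0, "ty": 0, "tz": -0.06, "rx": 0, "ry": 0.005, "rz": 0, "jaw": 0.25}, {"tx": 0, "ty": 0, "tz": -0.07, "rx": 0, "ry": 0.005, "rz": 0, "jaw": 0.25}, {"tx": 0, "ty": 0, "tz": -0.08, "rx": 0, "ry": 0.005, "rz": 0, "jaw": 0.25}, {"tx": 0, "ty": 0, "tz": -0.08, "rx": 0, "ry": 0.005, "rz": 0, "jaw": 0.25}], "grip_force": 60}}

```text
time: 10.35
position: [0.5618, -0.0103, 0.2193]
tool_rot: [2.17, 1.701, 0.396]
ft_force: [-0.3, 0.1, -3.4]
grip_width: 0.319
```

```bash
python3 st.py pics/p11.png; python3 - <<'E'
from h import *
# rim corners, full-res view for bin
a=cv2.imread("pics/scene0.png");b=cv2.imread("pics/top0.png")
def grid(im,x0,y0,w,h,s,st=10):
    c=cv2.resize(im[y0:y0+h,x0:x0+w],None,fx=s,fy=s,interpolation=cv2.INTER_CUBIC)
    for x in range((x0+st-1)//st*st,x0+w,st):
        X=int((x-x0+.5)*s); cv2.line(c,(X,0),(X,8),(0,0,0),1); cv2.putText(c,str(x),(X,20),0,.4,(0,0,0))
    for y in range((y0+st-1)//st*st,y0+h,st):
        Y=int((y-y0+.5)*s); cv2.line(c,(0,Y),(8,Y),(0,0,0),1); cv2.putText(c,str(y),(10,Y+4),0,.4,(0,0,0))
    return c
A=grid(a,410,252,90,100,5.8);B=grid(b,183,180,57,78,5.8)
h=max(A.shape[0],B.shape[0]);o=np.zeros((h,A.shape[1]+B.shape[1],3),np.uint8);o[:A.shape[0],:A.shape[1]]=A;o[:B.shape[0],A.shape[1]:]=B
print(o.shape);cv2.imwrite("pics/bin.png",o[:,:])
cv2.imwrite("pics/bin.png",cv2.resize(o,(799,int(o.shape[0]*799/o.shape[1]))) if o.shape[1]>800 else o)
E
```

```text
10.35 [-0.331 -0.19   0.176  2.072  0.269  0.849 -0.529] [ 0.5618 -0.0103  0.2193] F slot [-1.8  0.  -3. ] T slot [-0.07  0.91  0.04] 0.3193229370350045
to seated grip (array([-0.0038, -0.0005,  0.0911]), array([ 0.0015, -0.0007, -0.0023]))
card origin in slot mm [ 0.5  3.8 91.1] rot deg [ 0.04 -0.09 -0.13]
pad in slot [ -4.6  19.7 176.1]
(580, 853, 3)
```

View pics/p11.png

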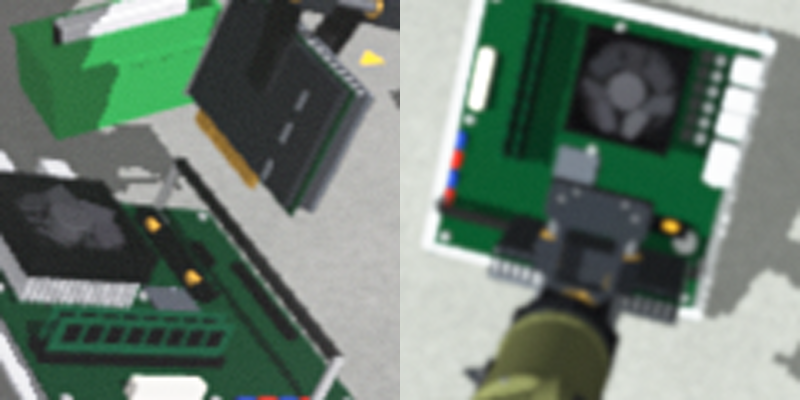

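View pics/bin.png

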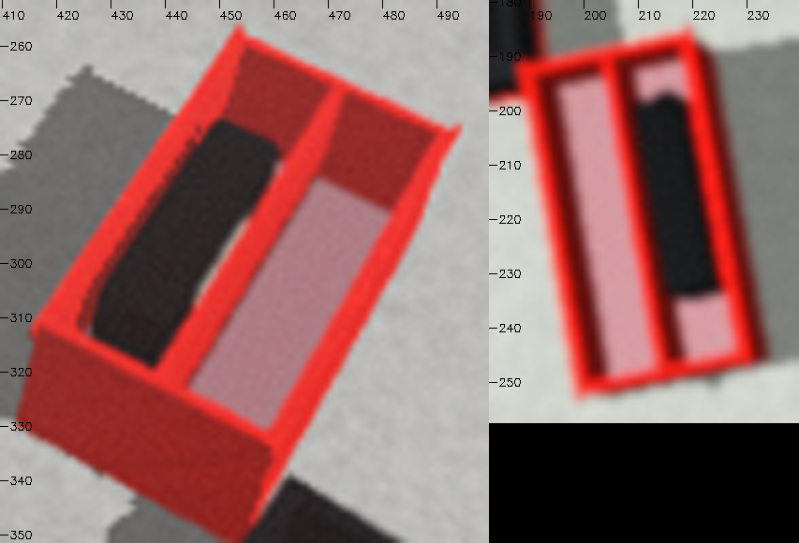

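```bash
python3 - <<'E'
from h import *
L=[((453.7,256.7),(230.9,245.8)),((493.8,274.9),(199.2,252.8)),((415.6,311.9),(219.5,185.6)),((459.6,332.5),(187.7,192))]
P=[]
for s,t in L:
    W,e=tri(s,t);P.append(W);print(W.round(4),round(e,4))
P=np.array(P);n=np.linalg.norm
print(n(P[0]-P[2]),n(P[1]-P[3]),n(P[0]-P[1]),n(P[2]-P[3]),P.mean(0))
d=(P[2]-P[0]+P[3]-P[1]);print(np.degrees(np.arctan2(d[1],d[0])))
d=(P[1]-P[0]+P[3]-P[2]);print(np.degrees(np.arctan2(-d[0],d[1])))
# divider ends & free-bay inner rim via each camera at z=.065 : 
f=lambda x,y:(410+x/5.433-.5,252+y/5.433-.5)
g=lambda x,y:(183+(x-489)/5.433-.5,180+y/5.433-.5)
print("divider top", [onz("scene",f(*q),.065)[:2].round(4) for q in((338,85),(170,370))],[onz("top",g(*q),.065)[:2].round(4) for q in((615,58),(668,375))])
print("outer wall inner/outer", [onz("scene",f(*q),.065)[:2].round(4) for q in((447,135),(275,432))],[onz("top",g(*q),.065)[:2].round(4) for q in((540,72),(592,390))])
# floor free bay in scene: corners
print("floor scene",[onz("scene",f(*q),.010)[:2].round(4) for q in((320,178),(390,210),(190,385),(268,430))])
print("floor top",[onz("top",g(*q),.010)[:2].round(4) for q in((558,82),(605,75),(608,380),(657,372))])
E
```

```text
[0.4394 0.273  0.0639] 0.0051
[0.4167 0.3667 0.0643] 0.0035
[0.6217 0.3159 0.0593] 0.0006
[0.5996 0.4094 0.0677] 0.0018
0.18727912270507252 0.1878536778714612 0.09649193682554132 0.0963812947888661 [0.51936425 0.34125366 0.06381173]
13.198463708315353
13.432950399561864
divider top [array([0.4342, 0.3219]), array([0.6017, 0.3643])] [array([0.6062, 0.3558]), array([0.4316, 0.3166])]
outer wall inner/outer [array([0.4232, 0.3677]), array([0.5947, 0.4066])] [array([0.5975, 0.3979]), array([0.4223, 0.3584])]
floor scene [array([0.4331, 0.3267]), array([0.4252, 0.3569]), array([0.5614, 0.3555]), array([0.5554, 0.3887])]
floor top [array([0.5999, 0.4043]), array([0.6045, 0.3768]), array([0.4289, 0.3651]), array([0.4342, 0.337 ])]
```

```bash
cat >> h.py <<'E'
BAY=np.array([.5138,.3624]);BY=np.radians(13.3)
def Rup(a):  # card upright with y axis at world yaw a
    c,s=np.cos(a),np.sin(a); y=np.array([c,s,0]);z=np.array([0,0,1.]);return np.c_[np.cross(y,z),y,z]
E
python3 - <<'E'
from h import *
from bench import ctrl
s=ctrl.get_state();p0=s["position"];R0=Ro.from_rotvec(s["tool_rot"]).as_matrix()
R=Rup(BY)@FL
print(p0,rel(p0,R0,np.array([*BAY,.24]),R))
E
```

```text
[ 0.56133365 -0.01055198  0.21799016] (array([ 0.3508, -0.112 , -0.0788]), array([ 0.4063, -0.2492,  1.0777]))
```

Emit:
{"method": "carry_out", "body": {"commands": [{"tx": 0.025, "ty": -0.008, "tz": -0.025, "rx": 0.02, "ry": -0.012, "rz": 0.05, "jaw": 0.25}, {"tx": 0.06, "ty": -0.02, "tz": -0.035, "rx": 0.06, "ry": -0.037, "rz": 0.16, "jaw": 0.25}, {"tx": 0.1, "ty": -0.032, "tz": -0.045, "rx": 0.11, "ry": -0.067, "rz": 0.29, "jaw": 0.25}, {"tx": 0.145, "ty": -0.046, "tz": -0.055, "rx": 0.16, "ry": -0.098, "rz": 0.424, "jaw": 0.25}, {"tx": 0.19, "ty": -0.061, "tz": -0.062, "rx": 0.21, "ry": -0.129, "rz": 0.557, "jaw": 0.25}, {"tx": 0.235, "ty": -0.075, "tz": -0.068, "rx": 0.26, "ry": -0.159, "rz": 0.69, "jaw": 0.25}, {"tx": 0.28, "ty": -0.09, "tz": -0.073, "rx": 0.31, "ry": -0.19, "rz": 0.822, "jaw": 0.25}, {"tx": 0.32, "ty": -0.102, "tz": -0.077, "rx": 0.36, "ry": -0.22, "rz": 0.955, "jaw": 0.25}, {"tx": 0.34, "ty": -0.109, "tz": -0.079, "rx": 0.395, "ry": -0.242, "rz": 1.048, "jaw": 0.25}, {"tx": 0.351, "ty": -0.112, "tz": -0.079, "rx": 0.4063, "ry": -0.2492, "rz": 1.0777, "jaw": 0.25}, {"tx": 0.351, "ty": -0.112, "tz": -0.079, "rx": 0.4063, "ry": -0.2492, "rz": 1.0777, "jaw": 0.25}, {"tx": 0.351, "ty": -0.112, "tz": -0.079, "rx": 0.4063, "ry": -0.2492, "rz": 1.0777, "jaw": 0.25}], "grip_force": 60}}

```text
time: 11.95
position: [0.5142, 0.3616, 0.2403]
tool_rot: [3.119, 0.364, 0.001]
ft_force: [-1.1, -0.4, -2.9]
grip_width: 0.32
```

```bash
cat > sb.py <<'E'
from h import *
from bench import ctrl,get_image
import sys
s=ctrl.get_state();p0=s["position"];R0=Ro.from_rotvec(s["tool_rot"]).as_matrix()
print(s["time"],s["joint_positions"].round(3),s["qd"].round(2),p0.round(4),"F",s["ft_force"].round(1),s["torque"].round(2),s["grip_width"])
print(rel(p0,R0,np.array([*BAY,p0[2]]),Rup(BY)@FL))
if len(sys.argv)>1:
    a=get_image("scene")[:,:,::-1];b=get_image("top")[:,:,::-1]
    cv2.imwrite(sys.argv[1],np.hstack([cv2.resize(a[210:360,380:520],(420,450),interpolation=2),cv2.resize(b[150:270,160:260],(375,450),interpolation=2)]))
    cv2.imwrite(sys.argv[1][:-4]+"_s.png",a);cv2.imwrite(sys.argv[1][:-4]+"_t.png",b)
E
python3 sb.py pics/q1.png
```

```text
11.95 [-0.55   0.271 -0.13   1.48   0.037  1.393 -2.021] [ 0.   -0.01  0.    0.   -0.   -0.   -0.  ] [0.5142 0.3616 0.2403] F [-1.1 -0.4 -2.9] [-0.08  0.09 -0.05] 0.31976242699804586
(array([-0.0002, -0.0009, -0.    ]), array([ 0.0012, -0.0005,  0.0001]))
```

View pics/q1.png

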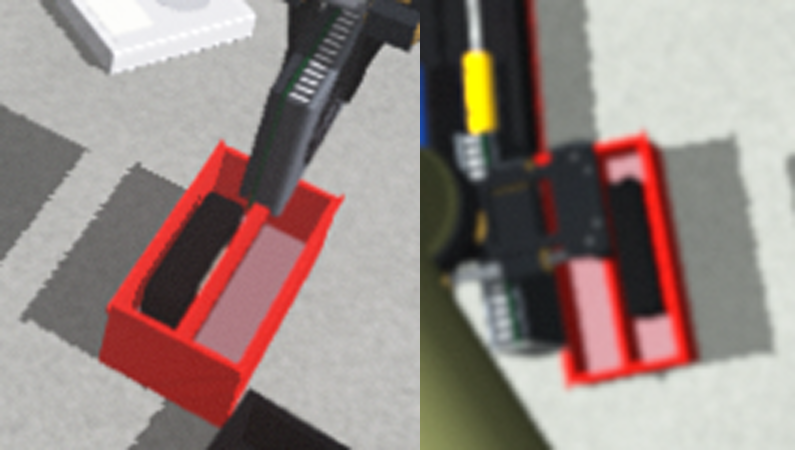

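```bash
cat > ov.py <<'E'
from h import *
from bench import ctrl
import sys
s=ctrl.get_state();p0=s["position"];R0=Ro.from_rotvec(s["tool_rot"]).as_matrix()
Rc=R0@FL.T;o=p0-Rc@np.array([-.005,.016,.066])
def box(x0,x1,y0,y1,z0,z1):return np.array([(x,y,z) for x in(x0,x1) for y in(y0,y1) for z in(z0,z1)])/1e3
E=[(0,1),(2,3),(4,5),(6,7),(0,2),(1,3),(4,6),(5,7),(0,4),(1,5),(2,6),(3,7)]
Rb=np.array([[np.cos(BY),-np.sin(BY),0],[np.sin(BY),np.cos(BY),0],[0,0,1]]);ob=np.array([*BAY,0])
out=[]
for n,suf,(x0,y0,w,h) in(("scene","_s",(390,200,130,150)),("top","_t",(150,150,130,150))):
    im=cv2.imread(sys.argv[1][:-4]+suf+".png");k=3
    c=cv2.resize(im[y0:y0+h,x0:x0+w],None,fx=k,fy=k,interpolation=2)
    for X,col in((o+box(-19,9,-58,92,14,108)@Rc.T,(0,255,255)),(o+box(-2,2,-44,44,0,14)@Rc.T,(0,165,255)),(ob+box(-88,88,-20,20,10,65)@Rb.T,(255,100,0))):
        q=(proj(n,X)-[x0-.5,y0-.5])*k
        for i,j in E:cv2.line(c,tuple(map(int,q[i])),tuple(map(int,q[j])),col,1)
    out.append(c)
cv2.imwrite(sys.argv[1][:-4]+"_o.png",np.hstack(out))
E
python3 ov.py pics/q1.png
```

```text
(no output)
```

View pics/q1_o.png

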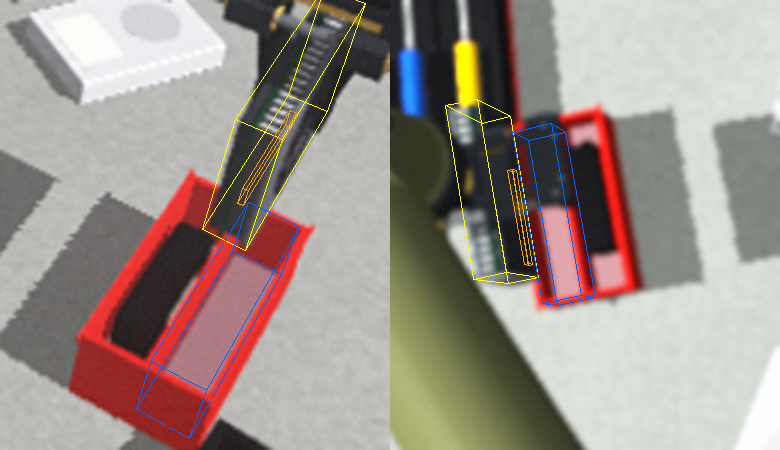

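Emit:
{"method": "carry_out", "body": {"commands": [{"tx": 0, "ty": 0, "tz": 0.02, "rx": 0, "ry": 0, "rz": 0, "jaw": 0.25}, {"tx": 0, "ty": 0, "tz": 0.05, "rx": 0, "ry": 0, "rz": 0, "jaw": 0.25}, {"tx": 0, "ty": 0, "tz": 0.08, "rx": 0, "ry": 0, "rz": 0, "jaw": 0.25}, {"tx": 0, "ty": 0, "tz": 0.09, "rx": 0, "ry": 0, "rz": 0, "jaw": 0.25}, {"tx": 0, "ty": 0, "tz": 0.09, "rx": 0, "ry": 0, "rz": 0, "jaw": 0.25}], "grip_force": 60}}

```text
time: 12.68
position: [0.5139, 0.3622, 0.1503]
tool_rot: [3.12, 0.364, -0.0]
ft_force: [0.4, 0.1, -2.9]
grip_width: 0.318
```

```bash
python3 sb.py pics/q2.png; python3 ov.py pics/q2.png; python3 - <<'E'
import cv2,numpy as np
a=cv2.imread("pics/q2_s.png")[225:350,400:505];b=cv2.imread("pics/q2_t.png")[175:265,170:250]
cv2.imwrite("pics/q2_z.png",np.hstack([cv2.resize(a,(420,500),interpolation=2),cv2.resize(b,(380,500),interpolation=2)]))
E
```

```text
12.675 [-0.55   0.322 -0.13   1.597  0.044  1.226 -2.028] [-0.   -0.02 -0.   -0.03 -0.    0.   -0.  ] [0.5139 0.3622 0.1503] F [ 0.4  0.1 -2.9] [-0.13  0.14 -0.03] 0.31840614484208174
(array([-0.    , -0.0002, -0.    ]), array([ 0.0004,  0.0002, -0.0001]))
```

View pics/q2_o.png

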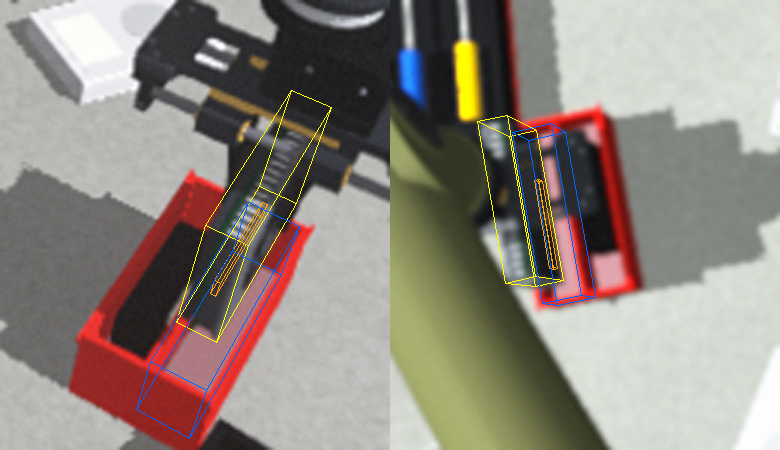

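View pics/q2_z.png

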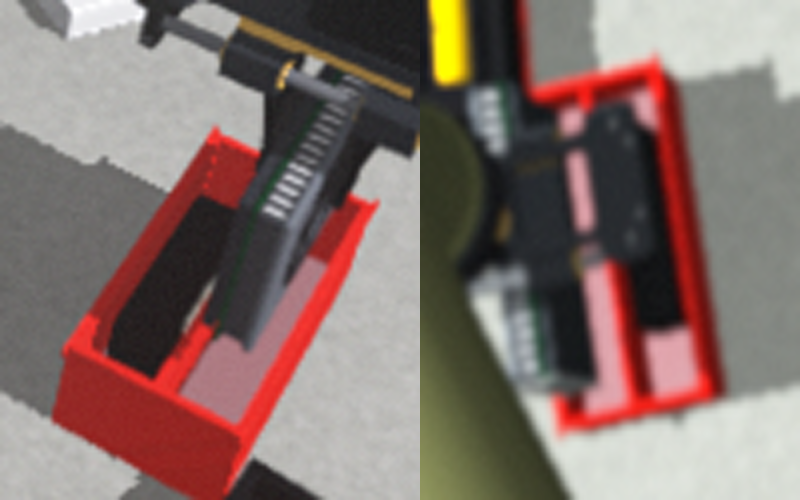

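Emit:
{"method": "carry_out", "body": {"commands": [{"tx": 0, "ty": -0.0025, "tz": 0, "rx": 0, "ry": 0, "rz": 0, "jaw": 0.25}, {"tx": 0, "ty": -0.0025, "tz": 0.01, "rx": 0, "ry": 0, "rz": 0, "jaw": 0.25}, {"tx": 0, "ty": -0.0025, "tz": 0.022, "rx": 0, "ry": 0, "rz": 0, "jaw": 0.25}, {"tx": 0, "ty": -0.0025, "tz": 0.034, "rx": 0, "ry": 0, "rz": 0, "jaw": 0.25}, {"tx": 0, "ty": -0.0025, "tz": 0.04, "rx": 0, "ry": 0, "rz": 0, "jaw": 0.25}, {"tx": 0, "ty": -0.0025, "tz": 0.04, "rx": 0, "ry": 0, "rz": 0, "jaw": 0.25}], "grip_force": 60}}

```text
time: 13.52
position: [0.513, 0.3647, 0.1094]
tool_rot: [3.12, 0.364, -0.002]
ft_force: [0.2, -0.5, -3.1]
grip_width: 0.318
```

```bash
python3 sb.py pics/q3.png; python3 - <<'E'
import cv2,numpy as np
a=cv2.imread("pics/q3_s.png")[225:350,400:505];b=cv2.imread("pics/q3_t.png")[175:265,170:250]
cv2.imwrite("pics/q3_z.png",np.hstack([cv2.resize(a,(420,500),interpolation=2),cv2.resize(b,(380,500),interpolation=2)]))
E
```

```text
13.525 [-0.554  0.357 -0.131  1.637  0.05   1.152 -2.036] [-0.   -0.01 -0.   -0.02 -0.    0.01  0.  ] [0.513  0.3647 0.1094] F [ 0.2 -0.5 -3.1] [-0.06  0.1   0.01] 0.31766338261433413
(array([0.0003, 0.0024, 0.    ]), array([0.0007, 0.0013, 0.    ]))
```

View pics/q3_z.png

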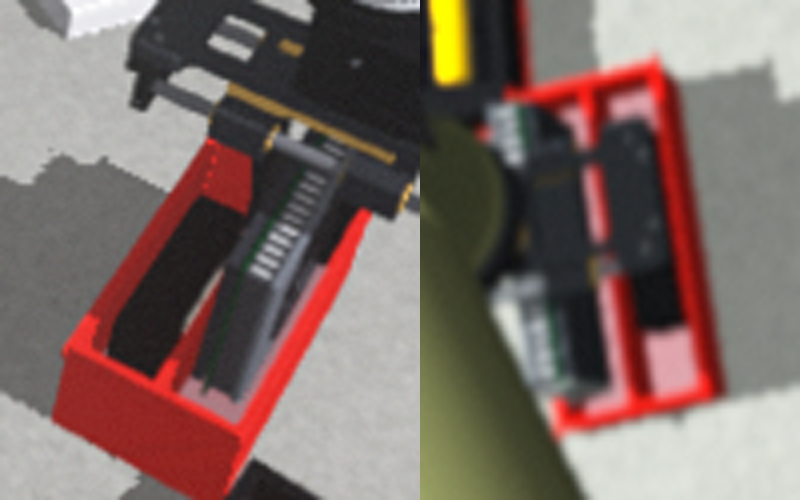

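Emit:
{"method": "carry_out", "body": {"commands": [{"tx": 0, "ty": 0, "tz": 0.007, "rx": 0, "ry": 0, "rz": 0, "jaw": 0.25}, {"tx": 0, "ty": 0, "tz": 0.014, "rx": 0, "ry": 0, "rz": 0, "jaw": 0.25}, {"tx": 0, "ty": 0, "tz": 0.021, "rx": 0, "ry": 0, "rz": 0, "jaw": 0.25}, {"tx": 0, "ty": 0, "tz": 0.026, "rx": 0, "ry": 0, "rz": 0, "jaw": 0.25}, {"tx": 0, "ty": 0, "tz": 0.028, "rx": 0, "ry": 0, "rz": 0, "jaw": 0.25}, {"tx": 0, "ty": 0, "tz": 0.028, "rx": 0, "ry": 0, "rz": 0, "jaw": 0.25}], "grip_force": 60}}

```text
time: 14.38
position: [0.5133, 0.365, 0.0822]
tool_rot: [3.12, 0.364, 0.0]
ft_force: [-0.0, -0.5, -4.2]
grip_width: 0.317
```

```bash
python3 sb.py
```

```text
14.375 [-0.555  0.382 -0.13   1.661  0.054  1.101 -2.039] [ 0.   -0.01 -0.   -0.01 -0.    0.   -0.  ] [0.5133 0.365  0.0822] F [-0.  -0.5 -4.2] [-0.13  0.18  0.02] 0.3169322331578098
(array([-0.0001,  0.0027,  0.    ]), array([ 0.0001, -0.0001,  0.0001]))
```

Still hanging freely. Creeping down the last millimetres until the weight comes off.

Emit:
{"method": "carry_out", "body": {"commands": [{"tx": 0, "ty": 0, "tz": 0.002, "rx": 0, "ry": 0, "rz": 0, "jaw": 0.25}, {"tx": 0, "ty": 0, "tz": 0.004, "rx": 0, "ry": 0, "rz": 0, "jaw": 0.25}, {"tx": 0, "ty": 0, "tz": 0.004, "rx": 0, "ry": 0, "rz": 0, "jaw": 0.25}], "grip_force": 60}}

```text
time: 14.75
position: [0.5132, 0.3649, 0.0781]
tool_rot: [3.12, 0.364, -0.0]
ft_force: [-0.1, 0.9, -3.9]
grip_width: 0.318
```

```bash
python3 sb.py
```

```text
14.75 [-0.555  0.386 -0.13   1.665  0.055  1.094 -2.039] [ 0. -0.  0. -0.  0.  0.  0.] [0.5132 0.3649 0.0781] F [-0.1  0.9 -3.9] [-0.05  0.07  0.  ] 0.3184575396853032
(array([-0.    ,  0.0026,  0.    ]), array([0.0002, 0.0001, 0.0001]))
```

Emit:
{"method": "carry_out", "body": {"commands": [{"tx": 0, "ty": 0, "tz": 0.001, "rx": 0, "ry": 0, "rz": 0, "jaw": 0.25}, {"tx": 0, "ty": 0, "tz": 0.002, "rx": 0, "ry": 0, "rz": 0, "jaw": 0.25}, {"tx": 0, "ty": 0, "tz": 0.002, "rx": 0, "ry": 0, "rz": 0, "jaw": 0.25}], "grip_force": 60}}

```text
time: 15.12
position: [0.5133, 0.365, 0.0762]
tool_rot: [3.12, 0.364, 0.0]
ft_force: [0.4, 0.4, -3.3]
grip_width: 0.316
```

```bash
python3 sb.py
```

```text
15.125 [-0.556  0.388 -0.129  1.666  0.055  1.091 -2.04 ] [-0. -0. -0. -0.  0.  0. -0.] [0.5133 0.365  0.0762] F [ 0.4  0.4 -3.3] [-0.05  0.14 -0.03] 0.31612499865763755
(array([-0.0001,  0.0027,  0.    ]), array([ 0.0001, -0.0001,  0.0002]))
```

Emit:
{"method": "carry_out", "body": {"commands": [{"tx": 0, "ty": 0, "tz": 0.001, "rx": 0, "ry": 0, "rz": 0, "jaw": 0.25}, {"tx": 0, "ty": 0, "tz": 0.002, "rx": 0, "ry": 0, "rz": 0, "jaw": 0.25}, {"tx": 0, "ty": 0, "tz": 0.002, "rx": 0, "ry": 0, "rz": 0, "jaw": 0.25}], "grip_force": 60}}

```text
time: 15.5
position: [0.5135, 0.3652, 0.0757]
tool_rot: [-3.12, -0.364, -0.001]
ft_force: [-3.6, -1.7, 5.0]
grip_width: 0.312
```

```bash
python3 sb.py
```

```text
15.5 [-0.556  0.389 -0.129  1.667  0.056  1.089 -2.04 ] [-0. -0. -0.  0.  0. -0. -0.] [0.5135 0.3652 0.0757] F [-3.6 -1.7  5. ] [-0.65  0.87 -0.02] 0.3115934122546473
(array([-0.0003,  0.0028, -0.    ]), array([-0.0001, -0.0008,  0.0001]))
```

Emit:
{"method": "carry_out", "body": {"commands": [{"tx": 0, "ty": 0, "tz": -0.003, "rx": 0, "ry": 0, "rz": 0, "jaw": 0.25}, {"tx": 0, "ty": -0.002, "tz": -0.003, "rx": 0, "ry": 0, "rz": 0, "jaw": 0.25}, {"tx": 0, "ty": -0.003, "tz": -0.003, "rx": 0, "ry": 0, "rz": 0, "jaw": 0.25}, {"tx": 0, "ty": -0.003, "tz": -0.003, "rx": 0, "ry": 0, "rz": 0, "jaw": 0.25}], "grip_force": 60}}

```text
time: 16.0
position: [0.5123, 0.3681, 0.0768]
tool_rot: [3.12, 0.364, -0.001]
ft_force: [0.4, 0.6, -4.5]
grip_width: 0.319
```

```bash
python3 sb.py pics/q4.png; python3 - <<'E'
import cv2,numpy as np
a=cv2.imread("pics/q4_s.png")[225:350,400:505];b=cv2.imread("pics/q4_t.png")[175:265,170:250]
cv2.imwrite("pics/q4_z.png",np.hstack([cv2.resize(a,(420,500),interpolation=2),cv2.resize(b,(380,500),interpolation=2)]))
E
```

```text
16.0 [-0.559  0.39  -0.131  1.663  0.056  1.093 -2.044] [ 0. -0. -0.  0.  0.  0.  0.] [0.5123 0.3681 0.0768] F [ 0.4  0.6 -4.5] [-0.05  0.09 -0.05] 0.3194886026899723
(array([0.0001, 0.0059, 0.    ]), array([0.0002, 0.0004, 0.0004]))
```

View pics/q4_z.png

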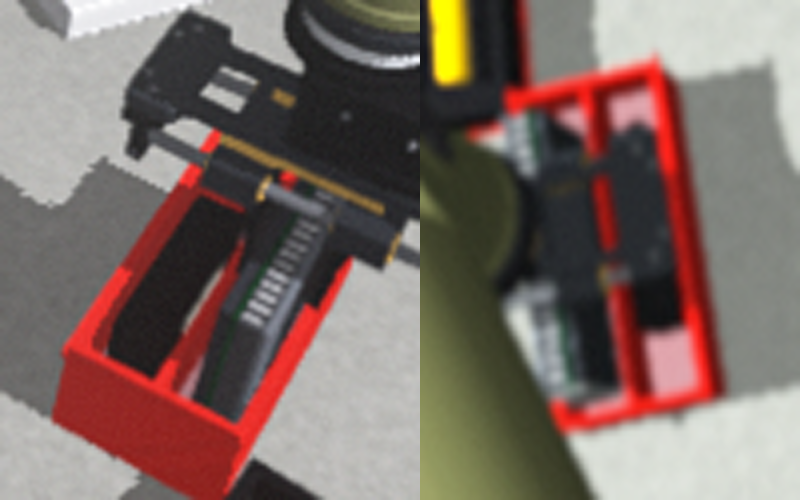

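Emit:
{"method": "carry_out", "body": {"commands": [{"tx": 0, "ty": -0.001, "tz": 0, "rx": 0, "ry": 0, "rz": 0, "jaw": 0.25}, {"tx": 0, "ty": -0.002, "tz": 0, "rx": 0, "ry": 0, "rz": 0, "jaw": 0.25}, {"tx": 0, "ty": -0.002, "tz": 0, "rx": 0, "ry": 0, "rz": 0, "jaw": 0.25}], "grip_force": 60}}

```text
time: 16.48
position: [0.5124, 0.3691, 0.0772]
tool_rot: [3.119, 0.363, -0.0]
ft_force: [-0.1, -3.0, -3.9]
grip_width: 0.319
```

```bash
python3 sb.py
```

```text
16.475 [-0.561  0.391 -0.13   1.661  0.057  1.094 -2.048] [ 0. -0. -0.  0. -0. -0.  0.] [0.5124 0.3691 0.0772] F [-0.1 -3.  -3.9] [-0.6   0.13 -0.12] 0.3188868074534747
(array([-0.0002,  0.0068,  0.    ]), array([ 0.0011,  0.0001, -0.0006]))
```

Emit:
{"method": "carry_out", "body": {"commands": [{"tx": 0, "ty": 0.001, "tz": 0, "rx": 0, "ry": 0, "rz": 0, "jaw": 0.25}, {"tx": 0, "ty": 0.001, "tz": 0.001, "rx": 0, "ry": 0, "rz": 0, "jaw": 0.25}, {"tx": 0, "ty": 0.001, "tz": 0.002, "rx": 0, "ry": 0, "rz": 0, "jaw": 0.25}, {"tx": 0, "ty": 0.001, "tz": 0.002, "rx": 0, "ry": 0, "rz": 0, "jaw": 0.25}], "grip_force": 40}}

```text
time: 16.98
position: [0.5126, 0.3691, 0.0757]
tool_rot: [-3.12, -0.364, -0.001]
ft_force: [-0.2, -2.1, -1.3]
grip_width: 0.318
```

```bash
python3 sb.py
```

```text
16.975 [-0.561  0.392 -0.131  1.663  0.056  1.09  -2.046] [-0.  0.  0.  0.  0. -0. -0.] [0.5126 0.3691 0.0757] F [-0.2 -2.1 -1.3] [-0.5   0.14 -0.1 ] 0.31801463032046906
(array([-0.0004,  0.0068, -0.    ]), array([-0.0001, -0.0008,  0.0001]))
```

Emit:
{"method": "carry_out", "body": {"commands": [{"tx": 0, "ty": 0, "tz": 0.0005, "rx": 0, "ry": 0, "rz": 0, "jaw": 0.25}, {"tx": 0, "ty": 0, "tz": 0.0005, "rx": 0, "ry": 0, "rz": 0, "jaw": 0.25}, {"tx": 0, "ty": 0, "tz": 0.0005, "rx": 0, "ry": 0, "rz": 0, "jaw": 0.33}, {"tx": 0, "ty": 0, "tz": 0.0005, "rx": 0, "ry": 0, "rz": 0, "jaw": 0.36}, {"tx": 0, "ty": 0, "tz": 0.0005, "rx": 0, "ry": 0, "rz": 0, "jaw": 0.4}, {"tx": 0, "ty": 0, "tz": 0.0005, "rx": 0, "ry": 0, "rz": 0, "jaw": 0.5}, {"tx": 0, "ty": 0, "tz": 0.0005, "rx": 0, "ry": 0, "rz": 0, "jaw": 0.6}, {"tx": 0, "ty": 0, "tz": 0.0005, "rx": 0, "ry": 0, "rz": 0, "jaw": 0.7}, {"tx": 0, "ty": 0, "tz": 0.0005, "rx": 0, "ry": 0, "rz": 0, "jaw": 0.75}], "grip_force": 4}}

```text
time: 18.1
position: [0.5124, 0.369, 0.0748]
tool_rot: [-3.12, -0.364, -0.0]
ft_force: [1.1, -0.8, -0.5]
grip_width: 0.712
```

```bash
python3 sb.py pics/q5.png; python3 - <<'E'
import cv2,numpy as np
a=cv2.imread("pics/q5_s.png")[225:350,400:505];b=cv2.imread("pics/q5_t.png")[175:265,170:250]
cv2.imwrite("pics/q5_z.png",np.hstack([cv2.resize(a,(420,500),interpolation=2),cv2.resize(b,(380,500),interpolation=2)]))
E
```

```text
18.1 [-0.561  0.393 -0.131  1.664  0.056  1.089 -2.046] [ 0. -0. -0.  0.  0.  0. -0.] [0.5124 0.369  0.0748] F [ 1.1 -0.8 -0.5] [-0.1   0.19  0.01] 0.7117670793611739
(array([-0.0002,  0.0067, -0.    ]), array([-0.    , -0.0003,  0.0001]))
```

View pics/q5_z.png

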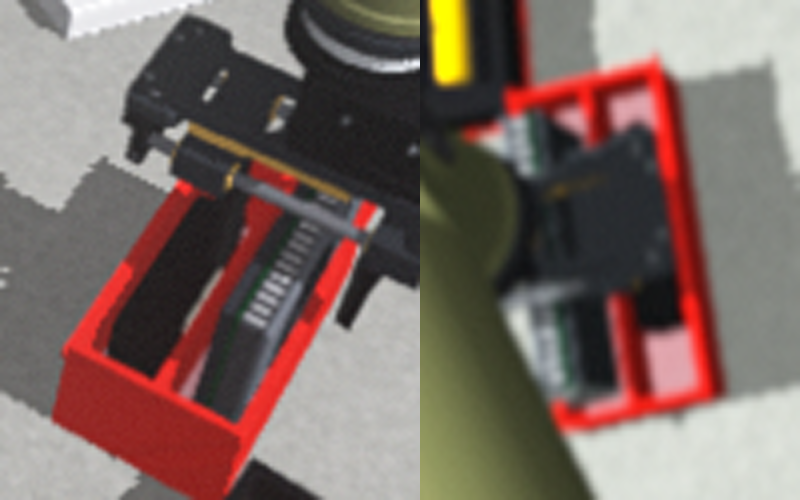

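Released; the card stands in the bay against the outer wall. Retreating straight up.

Emit:
{"method": "carry_out", "body": {"commands": [{"tx": 0, "ty": 0.001, "tz": -0.01, "rx": 0, "ry": 0, "rz": 0, "jaw": 0.8}, {"tx": 0, "ty": 0.001, "tz": -0.03, "rx": 0, "ry": 0, "rz": 0, "jaw": 0.8}, {"tx": 0, "ty": 0.001, "tz": -0.06, "rx": 0, "ry": 0, "rz": 0, "jaw": 0.8}, {"tx": 0, "ty": 0.001, "tz": -0.1, "rx": 0, "ry": 0, "rz": 0, "jaw": 0.8}, {"tx": 0, "ty": 0.001, "tz": -0.14, "rx": 0, "ry": 0, "rz": 0, "jaw": 0.8}, {"tx": -0.05, "ty": 0.03, "tz": -0.17, "rx": 0, "ry": 0, "rz": 0, "jaw": 0.8}, {"tx": -0.05, "ty": 0.08, "tz": -0.17, "rx": 0, "ry": 0, "rz": 0, "jaw": 0.8}, {"tx": -0.05, "ty": 0.14, "tz": -0.17, "rx": 0, "ry": 0, "rz": 0, "jaw": 0.8}, {"tx": -0.05, "ty": 0.18, "tz": -0.17, "rx": 0, "ry": 0, "rz": 0, "jaw": 0.8}, {"tx": -0.05, "ty": 0.2, "tz": -0.17, "rx": 0, "ry": 0, "rz": 0, "jaw": 0.8}, {"tx": -0.05, "ty": 0.2, "tz": -0.17, "rx": 0, "ry": 0, "rz": 0, "jaw": 0.8}]}}

```text
time: 19.58
position: [0.5106, 0.1611, 0.2466]
tool_rot: [-3.121, -0.358, -0.004]
ft_force: [0.3, 0.9, -0.3]
grip_width: 0.804
```

```bash
python3 sb.py pics/q6.png; python3 - <<'E'
import cv2,numpy as np
a=cv2.imread("pics/q6_s.png")[225:350,400:505];b=cv2.imread("pics/q6_t.png")[175:265,170:250]
cv2.imwrite("pics/q6_z.png",np.hstack([cv2.resize(a,(420,500),interpolation=2),cv2.resize(b,(380,500),interpolation=2)]))
E
```

```text
19.575 [-3.510e-01  6.600e-02 -5.000e-03  1.703e+00  1.000e-03  1.370e+00
 -1.698e+00] [-0.03  0.01 -0.05  0.   -0.02 -0.01 -0.01] [0.5106 0.1611 0.2466] F [ 0.3  0.9 -0.3] [-0.01  0.14  0.01] 0.8040270635350597
(array([ 4.870e-02, -1.953e-01,  1.000e-04]), array([-0.    , -0.0027, -0.0037]))
```

View pics/q6_z.png

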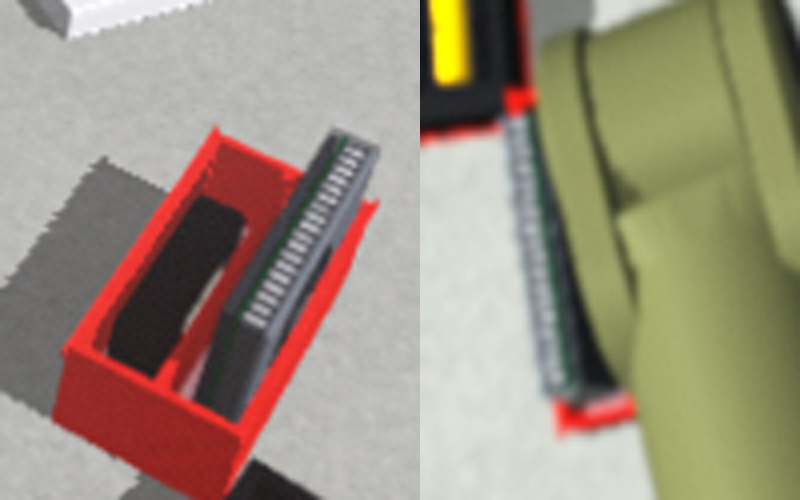

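View pics/q6_t.png

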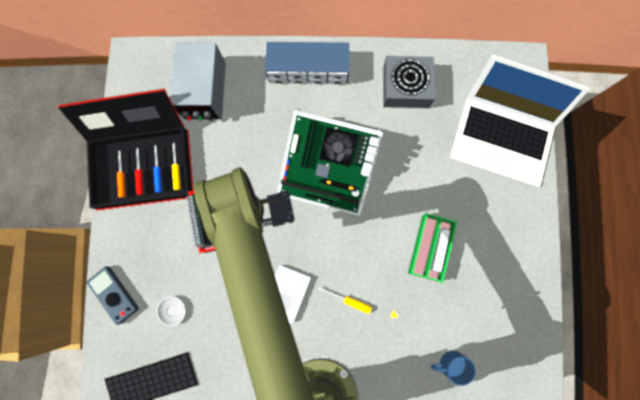

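```bash
python3 -c "
from bench import ctrl
print(ctrl.close_job(), ctrl.get_state()['time'])"
```

```text
the job is handed in; nothing more can be done
the job is handed in; nothing more can be done
```

The card is out of its connector and standing upright, connector edge down, in the free bay of the red bin; I handed the job in at about 19.6 s.

**Rocking and pulling:**
- I tipped the bracket end up first, about 7° by the camera (7.5° by the tool). I then eased it back and raised the fan end.
- By then the card was level, about 10 mm up, with only about 5 N on the wrist, roughly its own weight. I took both contacts as shut and pulled it straight out square to the board.

**Placing:**
- I carried the card to the bin, turned it upright and lowered it into the free bay. I moved it until its fan side touched the outer wall and set it down with light contact.
- I then opened the gripper slowly and drew the arm away.

**Last checks:**
- The last scene picture shows the card standing in the bay against the outer wall, and the charger brick looks unmoved. The green bin looks untouched in the top picture. The arm is clear, with almost no force on the wrist.
- In the last top picture the arm hides much of the red bin, so the final position there rests mainly on the scene picture.

**Disagreements and limits:**
- My first camera estimate of the card was about 4.4 mm off along the slope; I corrected it from the grip forces.
- The two cameras disagreed by several millimetres on where the red bin lies, so I compared the bay floor edges and shifted about 2.5 mm.
- The fingers turned slightly on the card during the rocking, so the lean angles are estimates good to about a degree.
- I could not read the contact springs directly.

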